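# Close the pickle crock and crate the jars

### The job

Finish putting up the pickles: lay the glass lid, knob up, in the mouth of the crock, put the clamp ring over the neck and screw it down clockwise until it is snug and holds the glass firmly. Also stand every jar of pickles upright in the divided crate, one to a cell, in any order. Leave the shakers and the oil cruet where they stand.

Things in the scene. Friction and masses are not known exactly. Their poses are not given: they have to be found in the camera images.
- crock: Fixed, full stoneware crock, yellow glaze: body 140 mm across and 64 mm high, neck 92 mm across, rim 100 mm above the counter. Origin on its axis at the counter, z up. The mouth is a round recess 82 mm across, 6.5 mm deep, with a flat seat for the glass lid. Three thread ribs (103 mm across), like a jar's three-start thread, run round the outside of the neck.
- ring_home (a point): Point on the crock's axis, 81.5 mm above the counter: the clamp ring's origin is here when its flange meets the seated glass. Up to 0.4 rad of further clockwise turning then takes up the play of the thread; after that the turning moment rises steeply (past 1 N m) and the ring is snug, pressing on the glass, and stays so when let go.
- crock_seat (a point): Centre of the seat in the crock's mouth, 93.5 mm above the counter; the underside of the glass lid rests here.
- glass_lid: Loose clear glass disc, 78 mm across (74 mm on its lowest 3 mm) and 8 mm thick, with a round knob on top, 24 mm across and 22 mm high (top 30 mm above the underside). Lies knob up. Origin at the centre of its underside, z up through the knob. Seated, its flat top is 1.5 mm above the crock's rim.
- clamp_ring: Loose steel ring 116 mm across: skirt 20 mm high (108 mm inside) with three small lugs inside; on it a flange 5 mm thick with a 60 mm hole. Origin on the axis at the skirt's lower edge, z up. Slips over the crock's neck at any yaw (about 1.5 mm play); its lugs rest on the ribs. Turned clockwise from above it sinks 5 mm per rad; 0.8 to 3.1 rad in all, by where it was put on.
- ring_grip (a point): Middle of the wooden handle bar that bridges the clamp ring, 63 mm above the ring's origin. The bar runs along the ring's x axis: 104 mm long, 14 mm wide, 18 mm tall (50 to 68 mm above the origin). With the TCP here the fingertips stay just above the knob of the seated glass.
- crate: Fixed wooden crate 308 x 66 mm, walls 36 mm high and 5 mm thick, divided into a row of 5 cells along its x axis, each 56 x 56 mm. Origin under its centre.
- cell0 (a point): Centre of the floor of cell 0 of the crate, 5 mm above the counter. The cells lie 60.6 mm apart along the crate's x.
- cell1 (a point): Centre of the floor of cell 1 of the crate, 5 mm above the counter. The cells lie 60.6 mm apart along the crate's x.
- cell2 (a point): Centre of the floor of cell 2 of the crate, 5 mm above the counter. The cells lie 60.6 mm apart along the crate's x.
- cell3 (a point): Centre of the floor of cell 3 of the crate, 5 mm above the counter. The cells lie 60.6 mm apart along the crate's x.
- cell4 (a point): Centre of the floor of cell 4 of the crate, 5 mm above the counter. The cells lie 60.6 mm apart along the crate's x.
- jar0: Loose closed jar of green pickles, a cylinder 48 mm across and 78 mm tall with a metal cap, heaviest at the bottom, 0.2 to 0.4 kg. Origin at the centre of its underside, z up. From three to five of these jars are present.
- jar1: Loose closed jar of green pickles, a cylinder 48 mm across and 78 mm tall with a metal cap, heaviest at the bottom, 0.2 to 0.4 kg. Origin at the centre of its underside, z up. From three to five of these jars are present.
- jar2: Loose closed jar of green pickles, a cylinder 48 mm across and 78 mm tall with a metal cap, heaviest at the bottom, 0.2 to 0.4 kg. Origin at the centre of its underside, z up. From three to five of these jars are present.
- jar3: Loose closed jar of green pickles, a cylinder 48 mm across and 78 mm tall with a metal cap, heaviest at the bottom, 0.2 to 0.4 kg. Origin at the centre of its underside, z up. From three to five of these jars are present.
- jar4: Loose closed jar of green pickles, a cylinder 48 mm across and 78 mm tall with a metal cap, heaviest at the bottom, 0.2 to 0.4 kg. Origin at the centre of its underside, z up. From three to five of these jars are present.
- shaker0: Loose white ceramic salt or pepper shaker, 42 mm across and 66 mm tall, standing among the jars; not part of the job. Origin at the centre of its underside.
- shaker1: Loose white ceramic salt or pepper shaker, 42 mm across and 66 mm tall, standing among the jars; not part of the job. Origin at the centre of its underside.
- cruet: Loose glass oil cruet, 84 mm across and 130 mm tall, to the left; not part of the job. Origin at the centre of its underside.
Mind the look-alikes: they are no part of the job. What is shaped like the jar0 but black or blue is not meant. What is shaped like the clamp_ring but purple is not meant.

How it is judged:
By the outcome, as a careful person would: the job done as asked, in the order asked, and still so for the second after the job is handed in, with the robot touching nothing.
Of jar0, jar1, jar2, jar3, jar4 only 3 to 5 are there at a start; the rules pass over those that are not, and their reading is None.
At some moment in a run one of jar0, jar1, jar2, jar3, jar4 may be knocked a few centimetres aside while the robot is not near it.
It also fails if it takes over 210 s, if anything falls off the work surface, if the arm or the gripper's body presses on something with over 40 N, if the wrist force passes 120 N, or if a joint passes its speed limit or range.

### The arm

A 6-joint arm with a two-finger parallel gripper is mounted at the origin on the work surface. World frame = base frame: x ahead of the robot, y to its left, z up, the work surface at z = 0. Lengths are in mm, angles in rad, forces in N, time in s.
With the tool pointing down it reaches from about 400 to 925 mm from the base axis. Payload 12.5 kg.
Tool frame: the origin (TCP) lies between the finger pads, 19 mm behind the fingertips; this is the grasp point; z points along the fingers, y is the line along which they close (so a half turn about z gives the same grasp; the last joint's range is limited). The gripper opens to 95 mm and grips with 3 to 60 N. Pads are 20 mm wide; open, the fingers measure 119 mm over their backs; the gripper's body (75 mm by 180 mm) begins 59 mm behind the grasp point.
Start: joints at [-1.285, 0.491, 1.559, -0, 1.092, -0.106], TCP at [238.681, -577.647, 233.461] pointing down, gripper open.
Joint ranges: [-3.1, 3.1], [-0.84, 2.19], [0.05, 2.79], [-1.13, 4.28], [0.06, 2.93], [-2.69, 2.69]. Speed limits (rad/s): [2.22, 2.22, 2.79, 3.14, 3.14, 3.14].

### API

Orientations are given as [roll, pitch, yaw] about the fixed x, y, z axes, in that order (R = Rz(yaw) Ry(pitch) Rx(roll)).
In Python, from cell import * gives the robot as it stands.
- The arm moves only by the tool arm_command, never from a script. Its argument "rows" is a list that holds one entry, the list of rows, each a list of 7 numbers: the shift along the tool's x, y, z normalised to -1 to 1, where 1 is 0.15 m, then the turn, a rotation vector about the tool's x, y, z normalised to -1 to 1, where 1 is 360 degrees, then the opening, from -1 (shut) to 1 (fully open). A call has 1 to 10 rows; each row is the pose to reach, as a shift and turn from the pose commanded when the call began, along the tool's axes at that moment, turning the shorter way round; what a row does not reach only later rows make up. A row lasts 1/12 s, in which the tool goes at most 41.7 mm and 7.16 degrees, less where a joint would pass 70% of its speed; a pose out of reach is approached as far as the arm can. A call with a number of a shift or a turn outside -1 to 1 is refused whole. A call with a gripper value outside its range is refused whole. The fingers move at their own pace and stop on an object; the grip force is fixed at half the most. Time passes only in rows, so rows that repeat a pose let the fingers close. It gives the time, the measured TCP pose, the force, the opening and the grip force at its end, in the units of the state.
- state(): the state, without advancing time (a new reading comes with each control period).
- read_camera(name): name is "scene" or "top" or "wrist"; returns (picture, depth): 480x640x3 uint8, red, green, blue; 480x640 float32, mm along the optical axis (not along the pixel's ray), 0 where there is no reading.
- get_calibration(name): a dict with "camera_matrix" (3x3 intrinsics, pixels), "D" ([k1, k2, p1, p2, k3] as OpenCV has them; the pictures are not rectified), "position" and "orientation" of the camera in the world; the wrist camera has in their place "hand_eye" (4x4, takes a point from camera to tool coordinates, whose origin is the TCP and whose axes are the flange's). Camera axes: x right, y up, looking along -z (the intrinsics and any distortion apply to the point x, -y, -z); pixel columns grow to the right and rows downward; lengths in mm; the calibration is good to about 2 mm. A picture is of the moment at which its call begins: read the wrist's pose just before it. get_calibration takes no time and is no camera call.
- job_done(): hands the job in; it is judged then, once.
The state is a dict: "t": time; "joints": joint angles; "qvel": joint speeds; "tau": joint torques, N m; "eef_pos": TCP position; "tcp_rot": TCP orientation; "ft_force": force on the tool from outside, world axes, zero at the start; "moment": the same for the moment, N m; "opening": opening from 0.0 (shut) to 1.0 (fully open); "grip_force": force on a finger pad.
Only numpy, scipy, OpenCV 4.12 (cv2) and the standard library are available. Lean on these libraries where they do the work, as an engineer would, in place of code of your own. Each camera call takes 0.05 s, during which the arm holds its last target. There are 200 camera calls.

## Working session

There is one attempt and no reset: what is moved stays moved. The work goes in short steps, Python scripts to look and compute and a tool call to move; the robot and the scene stay as the last step left them, time stands still between calls to the robot, and variables do not carry over. Pictures are saved under pics/ and viewed, at most 14 in all, crops included, and the job is handed in when it is done.

Besides the shell and the picture viewer there is one more tool, called as name(argument=value, ...) on one line, values as JSON. arm_command: Moves the arm, as the interface text tells. Its arguments: {"type":"object","properties":{"rows":{"type":"array","items":{"type":"array","items":{"type":"array","items":{"type":"number","minimum":-1,"maximum":1}}}}},"required":["rows"]}

```bash
ls; mkdir -p pics
python3 - <<'E'
from cell import *
import cv2,numpy as np
s=state();print(s)
for n in("scene","top","wrist"):
    c=get_calibration(n);print(n,{k:np.round(v,4).tolist() for k,v in c.items()})
for n in("scene","top"):
    im,d=read_camera(n);cv2.imwrite(f"pics/{n}0.png",im[:,:,::-1]);np.save(f"pics/{n}0.npy",d)
    print(d.min(),d.max())
E
```

```text
pics
{'t': 0.0, 'joints': array([-1.28458494e+00,  4.91550465e-01,  1.55943083e+00, -4.87577425e-06,
        1.09168427e+00, -1.05600491e-01]), 'qvel': array([-7.76255322e-05, -1.08593164e-03,  3.13119742e-04, -7.26231860e-04,
        5.42129809e-04,  1.94609448e-03]), 'tau': array([ 3.59535778e-03, -6.12636924e+01, -2.58173239e+01,  6.93198829e-02,
        4.83769155e-02, -1.42787821e-04]), 'eef_pos': array([ 238.62462674, -577.42523079,  232.87379624]), 'tcp_rot': array([-3.14052526e+00, -1.08789194e-04,  3.91814071e-01]), 'ft_force': array([-0.19093608,  0.68120677, -0.18442241]), 'moment': array([-0.06165271, -0.01773865,  0.01243721]), 'grip_force': 0.0, 'opening': 1.0025864281706962}
scene {'camera_matrix': [[449.6565, 0.0, 320.2108], [0.0, 449.6565, 241.0478], [0.0, 0.0, 1.0]], 'D': [0.0124, 0.0, 0.0, 0.0, 0.0], 'position': [1311.117, -156.5221, 609.5493], 'orientation': [1.0022, 0.0085, 1.4118]}
top {'camera_matrix': [[449.3042, 0.0, 316.5819], [0.0, 449.3042, 233.1967], [0.0, 0.0, 1.0]], 'D': [-0.0159, 0.0, 0.0, 0.0, 0.0], 'position': [398.7323, -49.5007, 1114.5132], 'orientation': [0.0947, 0.0243, -1.5866]}
wrist {'camera_matrix': [[367.5592, 0.0, 320.0128], [0.0, 367.5592, 241.2193], [0.0, 0.0, 1.0]], 'D': [0.0177, 0.0, 0.0, 0.0, 0.0], 'hand_eye': [[0.0004, 0.957, 0.29, 81.5704], [1.0, -0.0006, 0.0006, -0.8967], [0.0008, 0.29, -0.957, -150.9197], [0.0, 0.0, 0.0, 1.0]]}
0.0 3991.4126
0.0 2018.4719
```

View pics/scene0.png

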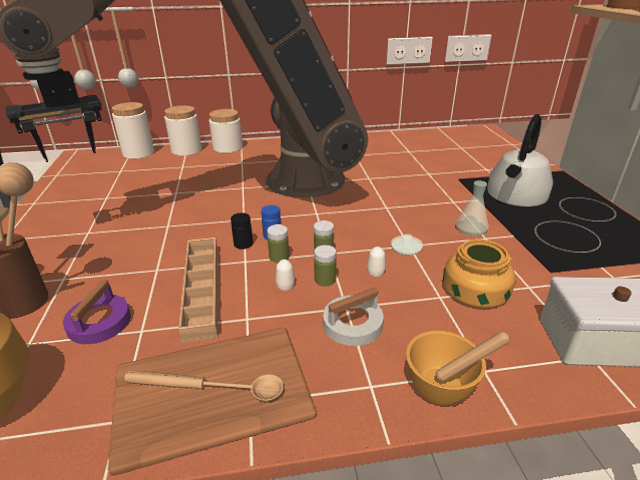

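View pics/top0.png

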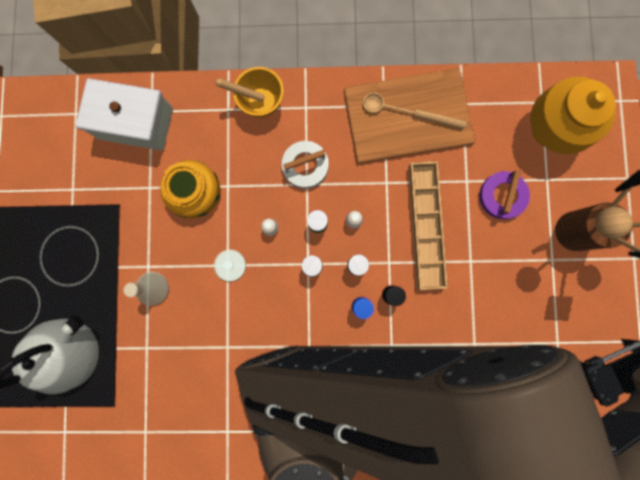

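The scene shows three green jars at scene px (278,243), (323,237) and (325,265), or top px (358,265), (311,266) and (317,221). The look-alikes are the black and blue jars at top px (394,296) and (362,308).

The grey clamp ring is at top px (305,165), and the purple ring at (505,195) is a look-alike. The glass lid is at (230,266), the open yellow crock at (190,188), and the crate runs along x≈428. The shakers are at (269,228) and (354,219), and the cruet is at (150,288).

```bash
cat > h.py <<'E'
from cell import *
import cv2,numpy as np
from scipy.spatial.transform import Rotation as Ro
def rpy(a): return Ro.from_euler('xyz',a).as_matrix()
def cam(n,s=None):
    c=get_calibration(n);K=np.array(c["camera_matrix"]);D=np.array(c["D"])
    if n=="wrist":
        s=s or state();H=np.array(c["hand_eye"]);T=rpy(s["tcp_rot"])
        return K,D,T@H[:3,:3],T@H[:3,3]+s["eef_pos"]
    return K,D,rpy(c["orientation"]),np.array(c["position"])
F=np.diag([1,-1,-1.])
def rays(C,px):
    K,D,R,p=C
    u=cv2.undistortPoints(np.float64(px).reshape(-1,1,2),K,D)[:,0]
    return np.c_[u,np.ones(len(u))]@F@R.T   # unit depth along axis
def onz(C,px,z):
    r=rays(C,px);return C[3]+r*((z-C[3][2])/r[:,2])[:,None]
def ondepth(C,px,d): return C[3]+rays(C,px)*np.asarray(d).reshape(-1,1)
def tri(C1,p1,C2,p2):
    a=rays(C1,[p1])[0];b=rays(C2,[p2])[0]
    t=np.linalg.lstsq(np.c_[a,-b],C2[3]-C1[3],rcond=None)[0]
    P=C1[3]+a*t[0];Q=C2[3]+b*t[1];return (P+Q)/2,np.linalg.norm(P-Q)
def cloud(C,d,step=1):
    v,u=np.mgrid[0:480:step,0:640:step];px=np.c_[u.ravel(),v.ravel()]
    return ondepth(C,px,d[::step,::step].ravel()).reshape(u.shape+(3,))
def shot(n,f):
    s=state();im,d=read_camera(n);cv2.imwrite(f"pics/{f}.png",im[:,:,::-1]);np.save(f"pics/{f}.npy",d);return im,d,cam(n,s)
def fitc(P):
    A=np.c_[2*P[:,:2],np.ones(len(P))];x=np.linalg.lstsq(A,(P[:,:2]**2).sum(1),rcond=None)[0]
    return x[:2],np.sqrt(x[2]+x[0]**2+x[1]**2)
E
python3 - <<'E'
from h import *
C=cam("top");d=np.load("pics/top0.npy");P=cloud(C,d)
S=cam("scene");ds=np.load("pics/scene0.npy");Q=cloud(S,ds)
for n,(u,v) in dict(j1=(317,221),j2=(311,266),j3=(358,265),sh0=(269,228),sh1=(354,219),blk=(394,296),blu=(362,308),bar=(305,160),ringfl=(296,178),lid=(230,266),crockbottom=(183,185),crockrim=(205,188),cruet=(131,290),tile=(260,300),crT=(424,165),crB=(432,287)).items():
    print(n,P[v,u].round(1))
# tops: blobs above the counter
H=P[...,2];
for lo,hi,nm in((60,85,"jars"),(95,106,"crock rim")):
    m=((H>lo)&(H<hi)&(d>0)&(P[...,0]>390)).astype(np.uint8)
    k,l,st,ce=cv2.connectedComponentsWithStats(m)
    for i in range(1,k):
        if st[i,4]>60:
            c=P[l==i];print(nm,ce[i].round(),st[i,4],np.median(c,0).round(1),c.min(0).round(),c.max(0).round())
E
```

```text
j1 [525.6 -27.4  81.4]
j2 [421.9 -11.9  79.1]
j3 [ 422.4 -119.8   79.9]
sh0 [513.3  86.5  63.7]
sh1 [ 530.6 -114.    66.3]
blk [ 350.6 -200.2   77.9]
blu [ 324.6 -126.7   77.9]
bar [674.2  -0.8  67.1]
ringfl [ 398.7  -49.5 1114.5]
lid [426.2 186.3  29.2]
crockbottom [613.3 281.2  98.8]
crockrim [608.3 234.1  83. ]
cruet [374.4 382.4 133.6]
tile [3.421e+02 1.181e+02 2.000e-01]
crT [ 666.6 -291.9   24.1]
crB [ 368.4 -296.8   36.1]
jars [255.  88.] 668 [851.8 128.1  69.8] [786.  52.  60.] [908. 174.  85.]
jars [544. 133.] 272 [ 714.3 -552.9   77.8] [ 675. -640.   61.] [ 825. -534.   85.]
jars [144. 127.] 361 [753.  357.5  71.8] [724. 339.  60.] [838. 531.  85.]
jars [304. 160.] 270 [675.1   1.7  68.3] [654. -46.  60.] [697.  52.  74.]
jars [196. 193.] 694 [587.2 250.2  65.9] [548. 218.  60.] [683. 346.  84.]
jars [512. 190.] 281 [ 592.1 -485.    68.2] [ 539. -507.   60.] [ 640. -466.   75.]
jars [574. 231.] 237 [ 490.7 -617.9   72.5] [ 448. -658.   60.] [ 545. -610.   85.]
jars [317. 220.] 317 [528.1 -27.3  78.9] [505. -48.  67.] [550.  -4.  84.]
jars [354. 218.] 104 [ 533.7 -115.4   64.5] [ 519. -129.   60.] [ 548. -100.   70.]
jars [267. 225.] 98 [519.8  90.3  64.4] [507.  75.  60.] [533. 104.  72.]
jars [358. 265.] 327 [ 422.6 -119.9   78.8] [ 400. -143.   66.] [446. -97.  84.]
jars [311. 266.] 321 [422.2 -12.1  78.8] [401. -35.  71.] [445.   9.  84.]
crock rim [ 98. 103.] 122 [809.2 482.6 105.1] [768. 464. 100.] [868. 506. 106.]
crock rim [128. 122.] 748 [758.2 399.  104.3] [722. 337.  95.] [848. 540. 106.]
crock rim [549. 130.] 220 [ 714.  -556.5  100.2] [ 676. -644.   95.] [ 823. -537.  106.]
crock rim [139. 111.] 68 [792.7 388.2 105. ] [768. 363. 101.] [815. 411. 106.]
crock rim [182. 184.] 806 [616.1 286.3  97.3] [564. 232.  95.] [666. 334. 106.]
crock rim [580. 229.] 117 [ 494.4 -617.7  100.3] [ 453. -639.   95.] [ 542. -609.  106.]
```

arm_command(rows=[[[0.7,-0.65,0,0,0,0.0624,1],[0.7,-0.65,0,0,0,0.0624,1],[0.7,-0.65,0,0,0,0.0624,1],[0.7,-0.65,0,0,0,0.0624,1],[0.7,-0.65,0,0,0,0.0624,1]]])

```text
t: 0.52
eef_pos: [299.7, -444.1, 233.6]
tcp_rot: [-3.14, 0.0, 0.001]
ft_force: [1.1, -0.9, 0.8]
opening: 1.003
grip_force: 0.0
```

arm_command(rows=[[[0.67,-1,0,0,0,0,1],[0.67,-1,0,0,0,0,1],[0.67,-1,0,0,0,0,1],[0.67,-1,0,0,0,0,1],[0.67,-1,0,0,0,0,1],[0.67,-1,0,0,0,0,1]]])

```text
t: 1.02
eef_pos: [400.4, -295.7, 233.4]
tcp_rot: [-3.141, -0.0, 0.004]
ft_force: [0.9, -0.5, -0.1]
opening: 1.001
grip_force: 0.0
```

arm_command(rows=[[[0.2,-1,0,0,0,0,1],[0.2,-1,0,0,0,0,1],[0.2,-1,0,0,0,0,1],[0.2,-1,0,0,0,0,1],[0.2,-1,0,0,0,0,1]]])

```text
t: 1.43
eef_pos: [429.3, -145.1, 233.5]
tcp_rot: [-3.141, 0.0, 0.003]
ft_force: [0.2, -1.6, 0.5]
opening: 1.001
grip_force: 0.0
```

arm_command(rows=[[[0,-1,0,0,0,0,1],[0,-1,0,0,0,0,1],[0,-1,0,0,0,0,1],[0,-1,0,0,0,0,1],[0,-1,0,0,0,0,1]]])

```text
t: 1.85
eef_pos: [429.3, 4.3, 233.5]
tcp_rot: [-3.141, -0.0, 0.003]
ft_force: [0.6, -0.5, -0.1]
opening: 0.999
grip_force: 0.0
```

arm_command(rows=[[[0,-1,0,0,0,0,1],[0,-1,0,0,0,0,1],[0,-1,0,0,0,0,1],[0,-1,0,0,0,0,1],[0,-1,0,0,0,0,1]]])

```text
t: 2.27
eef_pos: [430.2, 154.3, 233.3]
tcp_rot: [-3.141, -0.001, 0.002]
ft_force: [-0.5, -0.2, -0.3]
opening: 1.003
grip_force: 0.0
```

arm_command(rows=[[[0,-0.2,0.2,0,0,0,1],[0,-0.2,0.4,0,0,0,1],[0,-0.2,0.5,0,0,0,1],[0,-0.2,0.5,0,0,0,1],[0,-0.2,0.5,0,0,0,1]]])

```text
t: 2.68
eef_pos: [430.0, 181.1, 158.1]
tcp_rot: [3.141, 0.001, -0.001]
ft_force: [-0.1, -0.3, 1.0]
opening: 1.001
grip_force: 0.0
```

Run:
```python
from h import *
im,d,C=shot("wrist","w1");P=cloud(C,d);s=state();print(s["eef_pos"],s["tcp_rot"])
S=cam("top")
for lo,hi,nm in((24,36,"knob"),(5,13,"disc"),(93,106,"crock")):
    m=((P[...,2]>lo)&(P[...,2]<hi)&(d>0)).astype(np.uint8)
    k,l,st,ce=cv2.connectedComponentsWithStats(m)
    for i in range(1,k):
        if st[i,4]>300:
            c=P[l==i];print(nm,ce[i].round(),st[i,4],np.median(c,0).round(1),c.min(0).round(1),c.max(0).round(1))
```

```text
[430.26645199 181.35442346 158.93751775] [ 3.14144585e+00 -3.72332273e-04 -1.51759678e-03]
knob [221.  49.] 655 [560.2 244.   30.2] [545.4 218.8  24. ] [593.  304.1  36. ]
knob [587. 104.] 793 [526.9  -5.   30.3] [504.9 -21.9  24. ] [ 5.511e+02 -5.000e-01  3.600e+01]
knob [425. 116.] 373 [520.  108.2  30. ] [500.6  92.1  24. ] [540.4 112.4  35.9]
knob [545. 234.] 578 [434.1   8.2  30.1] [402.4 -18.3  24. ] [447.5  13.3  36. ]
knob [305. 237.] 681 [429.9 193.6  29.7] [417.7 181.8  24.4] [440.9 205.7  31.6]
knob [ 91. 279.] 1336 [399.5 362.   29.9] [357.9 349.4  24. ] [412.6 412.1  36. ]
disc [568. 105.] 396 [527.2  -4.8   9.1] [505.3 -20.7   5. ] [550.5  -0.8  13. ]
disc [306. 228.] 5676 [432.9 194.    7.8] [390.1 155.3   5. ] [467.9 233.5  12.9]
disc [530. 228.] 314 [433.6   8.6   8.9] [402.9 -17.    5. ] [447.9  13.3  13. ]
disc [115. 269.] 427 [398.8 354.2  10. ] [353.1 345.    5. ] [416.8 396.7  13. ]
crock [98.  6.] 830 [570.2 292.4  96.8] [564.4 269.9  93. ] [573.4 311.9 101.4]
```

View pics/w1.png

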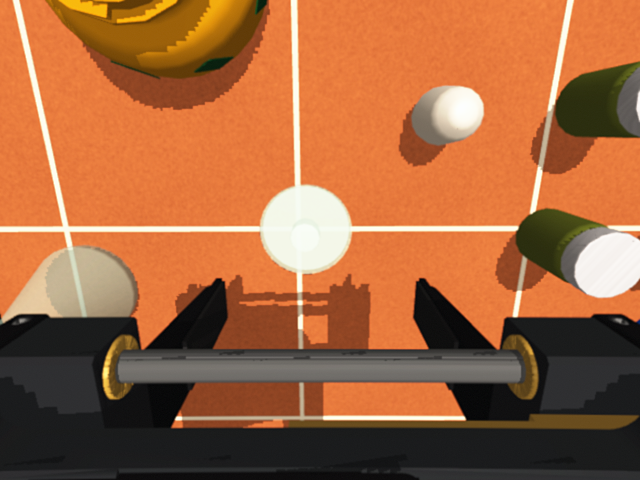

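The picture shows the lid at px (305,228), its knob at (305,237) with its top at z≈30. Next I lower onto the knob and check height before gripping.

arm_command(rows=[[[-0.004,-0.083,0.2,0,0,0,1],[-0.004,-0.083,0.4,0,0,0,1],[-0.004,-0.083,0.6,0,0,0,1],[-0.004,-0.083,0.7,0,0,0,1],[-0.004,-0.083,0.78,0,0,0,1],[-0.004,-0.083,0.8,0,0,0,1],[-0.004,-0.083,0.8,0,0,0,1],[-0.004,-0.083,0.8,0,0,0,1]]])

```text
t: 3.4
eef_pos: [429.5, 194.7, 39.5]
tcp_rot: [-3.141, -0.002, -0.001]
ft_force: [0.3, -0.2, 1.1]
opening: 1.004
grip_force: 0.0
```

Run:
```python
from h import *
for i in range(3):
    s=state();print(s["eef_pos"],s["tcp_rot"],s["ft_force"])
im,d,C=shot("wrist","w2");P=cloud(C,d)
for lo,hi,nm in((24,36,"knob"),(5,13,"disc")):
    m=((P[...,2]>lo)&(P[...,2]<hi)&(d>0)).astype(np.uint8)
    k,l,st,ce=cv2.connectedComponentsWithStats(m)
    for i in range(1,k):
        if st[i,4]>600:
            c=P[l==i];print(nm,ce[i].round(),st[i,4],np.median(c,0).round(1),c.min(0).round(1),c.max(0).round(1))
```

```text
[429.48970206 194.74568284  39.49591341] [-3.14120228e+00 -1.72362472e-03 -7.57645762e-04] [ 0.2925451  -0.16262283  1.11552918]
[429.48970206 194.74568284  39.49591341] [-3.14120228e+00 -1.72362472e-03 -7.57645762e-04] [ 0.2925451  -0.16262283  1.11552918]
[429.48970206 194.74568284  39.49591341] [-3.14120228e+00 -1.72362472e-03 -7.57645762e-04] [ 0.2925451  -0.16262283  1.11552918]
knob [124.  21.] 1606 [548.9 269.1  29.9] [545.7 243.6  24. ] [558.7 306.7  36. ]
knob [538. 104.] 1901 [520.2 108.5  30.2] [500.2  91.2  24. ] [541.  113.3  36. ]
knob [323. 303.] 1810 [430.7 194.   29.6] [417.2 182.1  24. ] [441.5 206.2  31.6]
disc [323. 281.] 13040 [435.5 194.4   7.7] [391.3 154.8   5. ] [468.2 233.2  13. ]
```

arm_command(rows=[[[0,0.002,0.03,0,0,0,1],[0,0.002,0.063,0,0,0,1],[0,0.002,0.063,0,0,0,1],[0,0.002,0.063,0,0,0,-1],[0,0.002,0.063,0,0,0,-1],[0,0.002,0.063,0,0,0,-1],[0,0.002,0.063,0,0,0,-1],[0,0.002,0.063,0,0,0,-1],[0,0.002,0.063,0,0,0,-1],[0,0.002,0.063,0,0,0,-1]]])

```text
t: 4.28
eef_pos: [428.6, 194.7, 29.0]
tcp_rot: [3.141, -0.0, -0.0]
ft_force: [-0.2, -0.3, -0.4]
opening: 0.567
grip_force: 0.0
```

arm_command(rows=[[[0,0,0,0,0,0,-1],[0,0,0,0,0,0,-1],[0,0,0,0,0,0,-1],[0,0,0,0,0,0,-1],[0,0,0,0,0,0,-1],[0,0,0,0,0,0,-1]]])

```text
t: 4.78
eef_pos: [428.6, 194.6, 28.9]
tcp_rot: [3.141, 0.0, -0.0]
ft_force: [-0.0, -1.0, 0.4]
opening: 0.241
grip_force: 30.0
```

arm_command(rows=[[[0,0,-0.05,0,0,0,-1],[0,0,-0.15,0,0,0,-1],[0,0,-0.3,0,0,0,-1],[0,0,-0.45,0,0,0,-1],[0,0,-0.6,0,0,0,-1],[0,0,-0.75,0,0,0,-1],[0,0,-0.9,0,0,0,-1],[0,0,-1,0,0,0,-1]]])

```text
t: 5.45
eef_pos: [428.6, 194.7, 181.4]
tcp_rot: [-3.141, -0.002, -0.0]
ft_force: [0.6, 0.3, -1.5]
opening: 0.244
grip_force: 30.0
```

arm_command(rows=[[[0.05,-0.04,-0.05,0,0,0,-1],[0.15,-0.12,-0.15,0,0,0,-1],[0.3,-0.24,-0.24,0,0,0,-1],[0.45,-0.36,-0.3,0,0,0,-1],[0.58,-0.48,-0.33,0,0,0,-1],[0.68,-0.56,-0.33,0,0,0,-1],[0.74,-0.61,-0.33,0,0,0,-1],[0.74,-0.61,-0.33,0,0,0,-1],[0.74,-0.61,-0.33,0,0,0,-1]]])

```text
t: 6.2
eef_pos: [539.1, 286.0, 228.3]
tcp_rot: [3.141, 0.001, 0.0]
ft_force: [-0.2, -0.5, -1.7]
opening: 0.247
grip_force: 30.0
```

Run:
```python
from h import *
im,d,C=shot("wrist","w3");P=cloud(C,d);s=state();print(s["eef_pos"],s["tcp_rot"],s["opening"],s["grip_force"])
z=P[...,2];ok=(d>0)&(np.hypot(P[...,0]-616,P[...,1]-286)<60)
h,e=np.histogram(z[ok],bins=np.arange(50,125,2));print(list(zip(e.astype(int),h)))
m=((z>97)&(z<103.5)&ok).astype(np.uint8)*255
cs,hi=cv2.findContours(m,cv2.RETR_CCOMP,cv2.CHAIN_APPROX_NONE)
for c in cs:
    if len(c)>80:
        c=c[:,0];Q=onz(C,c,100.);print(len(c),c.mean(0),fitc(Q));
```

```text
[538.80943618 285.76399836 228.39108683] [ 3.14108625e+00  9.83639916e-04 -1.51199843e-04] 0.2459695671581966 29.999733567237854
[(np.int64(50), np.int64(0)), (np.int64(52), np.int64(0)), (np.int64(54), np.int64(0)), (np.int64(56), np.int64(0)), (np.int64(58), np.int64(0)), (np.int64(60), np.int64(0)), (np.int64(62), np.int64(195)), (np.int64(64), np.int64(1231)), (np.int64(66), np.int64(169)), (np.int64(68), np.int64(0)), (np.int64(70), np.int64(0)), (np.int64(72), np.int64(0)), (np.int64(74), np.int64(0)), (np.int64(76), np.int64(0)), (np.int64(78), np.int64(0)), (np.int64(80), np.int64(0)), (np.int64(82), np.int64(0)), (np.int64(84), np.int64(2)), (np.int64(86), np.int64(165)), (np.int64(88), np.int64(462)), (np.int64(90), np.int64(732)), (np.int64(92), np.int64(7466)), (np.int64(94), np.int64(3625)), (np.int64(96), np.int64(719)), (np.int64(98), np.int64(1939)), (np.int64(100), np.int64(793)), (np.int64(102), np.int64(1)), (np.int64(104), np.int64(0)), (np.int64(106), np.int64(0)), (np.int64(108), np.int64(0)), (np.int64(110), np.int64(0)), (np.int64(112), np.int64(0)), (np.int64(114), np.int64(0)), (np.int64(116), np.int64(0)), (np.int64(118), np.int64(0)), (np.int64(120), np.int64(0)), (np.int64(122), np.int64(0))]
463 [321.71922246 131.76673866] (array([616.73224679, 285.58279123]), np.float64(46.588300200488554))
331 [321.44712991 132.18126888] (array([616.61564766, 285.66026177]), np.float64(40.982875935614906))
```

View pics/w3.png

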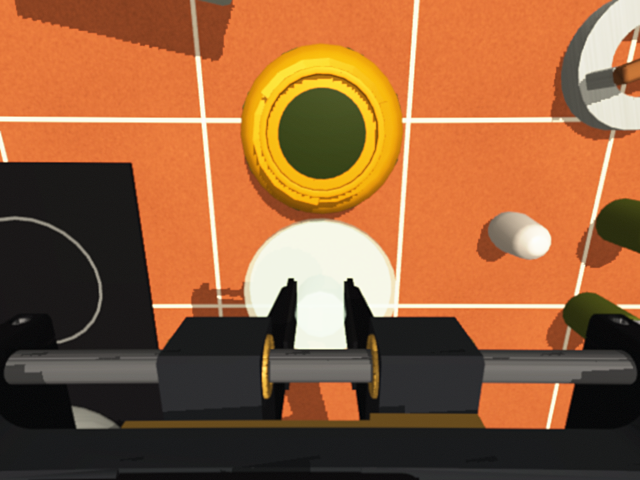

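The crock mouth centre is at px (321,132). It measures (616.7, 285.6) with radii 41.0 and 46.6 and the rim at z≈99.5, which matches the description. The lid is held level.

arm_command(rows=[[[0.05,0,0,0,0,0,-1],[0.15,0,0,0,0,0,-1],[0.28,0,0,0,0,0,-1],[0.4,0,0.1,0,0,0,-1],[0.48,0,0.2,0,0,0,-1],[0.514,-0.002,0.32,0,0,0,-1],[0.514,-0.002,0.44,0,0,0,-1],[0.514,-0.002,0.52,0,0,0,-1],[0.514,-0.002,0.58,0,0,0,-1],[0.514,-0.002,0.58,0,0,0,-1]]])

```text
t: 7.08
eef_pos: [616.0, 286.0, 139.9]
tcp_rot: [3.141, 0.002, -0.0]
ft_force: [0.4, 0.1, -0.6]
opening: 0.246
grip_force: 30.0
```

arm_command(rows=[[[0,0,0,0,0,0,-1],[0,0,0,0,0,0,-1]]])

```text
t: 7.25
eef_pos: [617.0, 286.6, 142.6]
tcp_rot: [-3.141, -0.001, -0.0]
ft_force: [0.1, 0.2, -1.3]
opening: 0.245
grip_force: 30.0
```

arm_command(rows=[[[0,0,0.02,0,0,0,-1],[0,0,0.04,0,0,0,-1],[0,0,0.06,0,0,0,-1],[0,0,0.075,0,0,0,-1],[0,0,0.085,0,0,0,-1],[0,0,0.095,0,0,0,-1],[0,0,0.105,0,0,0,-1],[0,0,0.113,0,0,0,-1],[0,0,0.12,0,0,0,-1]]])

```text
t: 8.0
eef_pos: [616.7, 286.4, 123.3]
tcp_rot: [3.141, -0.0, -0.0]
ft_force: [0.3, 0.3, -1.4]
opening: 0.242
grip_force: 30.0
```

arm_command(rows=[[[0,0,0.004,0,0,0,-1],[0,0,0.008,0,0,0,-1],[0,0,0.01,0,0,0,-1]]])

```text
t: 8.25
eef_pos: [616.7, 286.4, 122.5]
tcp_rot: [3.142, -0.0, -0.0]
ft_force: [-3.0, -1.2, 6.3]
opening: 0.245
grip_force: 30.0
```

arm_command(rows=[[[0,0,0,0,0,0,0],[0,0,0,0,0,0,0],[0,0,0,0,0,0,0],[0,0,0,0,0,0,0],[0,0,0,0,0,0,0],[0,0,-0.2,0,0,0,0],[0,0,-0.4,0,0,0,0],[-0.1,0,-0.6,0,0,0,1],[-0.25,0,-0.8,0,0,0,1],[-0.25,0,-0.8,0,0,0,1]]])

```text
t: 9.08
eef_pos: [578.2, 287.2, 248.1]
tcp_rot: [-3.139, -0.007, 0.001]
ft_force: [-0.5, -0.7, -0.2]
opening: 0.654
grip_force: 0.0
```

Run:
```python
from h import *
im,d,C=shot("wrist","w4");P=cloud(C,d);s=state();print(s["eef_pos"],s["tcp_rot"],s["opening"])
z=P[...,2];r=np.hypot(P[...,0]-616.7,P[...,1]-286);
for a in range(4):
    ang=np.arctan2(P[...,1]-286,P[...,0]-616.7);q=(d>0)&(abs(np.angle(np.exp(1j*(ang-a*np.pi/2))))<.5)
    print(a,"lid flat z",np.median(z[q&(r>18)&(r<35)]),"rim z",np.median(z[q&(r>42.5)&(r<45)]))
k=(d>0)&(r<30)&(z>112);print("knob",P[k].min(0),P[k].max(0),np.median(z[k&(z>118)]))
z2=(d>0)&(z>50)&(z<80)&(P[...,1]<150)&(P[...,0]>580);print("ring pts",z2.sum())
cv2.imwrite("pics/w4c.png",im[:300,:,::-1])
```

```text
[578.89417773 287.00343898 245.51374561] [-3.13967070e+00 -5.11227549e-03  5.49305326e-04] 0.6993142621881994
0 lid flat z 101.24737195782177 rim z 99.59920387772439
1 lid flat z 324.15585114618557 rim z 330.97910815780057
2 lid flat z 332.5675254480738 rim z 99.84865923969755
3 lid flat z 325.06332352306896 rim z 330.85532612611837
knob [596.02242359 257.45761558 112.50525363] [628.98952306 314.36983138 352.90025048] 341.9891090764401
ring pts 1106
```

View pics/w4c.png

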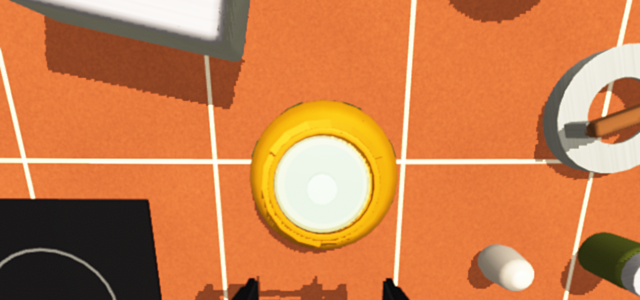

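The glass sits in the mouth at px (322,184). Its flat top is at 101.2 against the rim at 99.6, so it is seated. Next is the grey ring at the right, around px (610,110).

arm_command(rows=[[[0.1,1,0,0,0,0,1],[0.1,1,0,0,0,0,1],[0.1,1,0,0,0,0,1],[0.1,1,0,0,0,0,1],[0.1,1,0,0,0,0,1]]])

```text
t: 9.55
eef_pos: [594.8, 131.9, 240.8]
tcp_rot: [3.141, 0.001, -0.004]
ft_force: [-0.2, 0.2, 0.4]
opening: 0.992
grip_force: 0.0
```

arm_command(rows=[[[0.1,0.9,0,0,0,0,1],[0.1,0.9,0,0,0,0,1],[0.1,0.9,0,0,0,0,1],[0.1,0.9,0,0,0,0,1],[0.1,0.9,0,0,0,0,1],[0.1,0.9,0,0,0,0,1]]])

```text
t: 10.05
eef_pos: [609.2, 1.5, 241.1]
tcp_rot: [-3.141, 0.001, -0.002]
ft_force: [-0.3, 0.4, 0.7]
opening: 1.002
grip_force: 0.0
```

```bash
cat > ring.py <<'E'
from h import *
import sys
im,d,C=shot("wrist",sys.argv[1]);P=cloud(C,d);s=state();print(s["eef_pos"],s["tcp_rot"])
z=P[...,2];X0,Y0=map(float,sys.argv[2:4]);zb=float(sys.argv[4]) if len(sys.argv)>4 else 0
r=np.hypot(P[...,0]-X0,P[...,1]-Y0)
b=(d>0)&(r<75)&(z>58+zb)&(z<74+zb)
hs=cv2.cvtColor(im,cv2.COLOR_RGB2HSV);b&=hs[...,1]>60
zt=np.median(z[b&(z>64+zb)]);v,u=np.nonzero(b&(abs(z-zt)<4));c=cv2.minAreaRect(np.c_[P[v,u,0],P[v,u,1]].astype(np.float32));print("bar top z",zt,"rect",c,len(u))
f=((d>0)&(r<70)&(z>20.5+zb)&(z<29+zb)).astype(np.uint8);f=cv2.morphologyEx(f,cv2.MORPH_OPEN,np.ones((3,3)))
zf=np.median(z[f>0]);print("flange z",zf)
cs,_=cv2.findContours(f,cv2.RETR_EXTERNAL,cv2.CHAIN_APPROX_NONE)
q=np.concatenate([c[:,0] for c in cs if len(c)>40]);Q=onz(C,q,25+zb);r=np.hypot(Q[:,0]-X0,Q[:,1]-Y0)
Q=Q[r>48]
for _ in range(6):
    o,R=fitc(Q);e=abs(np.hypot(*(Q[:,:2]-o).T)-R);Q=Q[e<max(1.2,np.percentile(e,85))]
print("outer",o,R,len(Q))
E
python3 ring.py w5 675 2
```

```text
[609.07944133   2.35481367 241.33179173] [-3.14126295e+00  8.98098117e-04 -2.04489387e-04]
bar top z 67.47307579965153 rect ((676.5093994140625, 3.58062744140625), (14.426218032836914, 104.6634521484375), 20.048973083496094) 2018
flange z 24.691626194222977
outer [676.76220711   3.76134641] 57.44895209382966 312
```

View pics/w5.png

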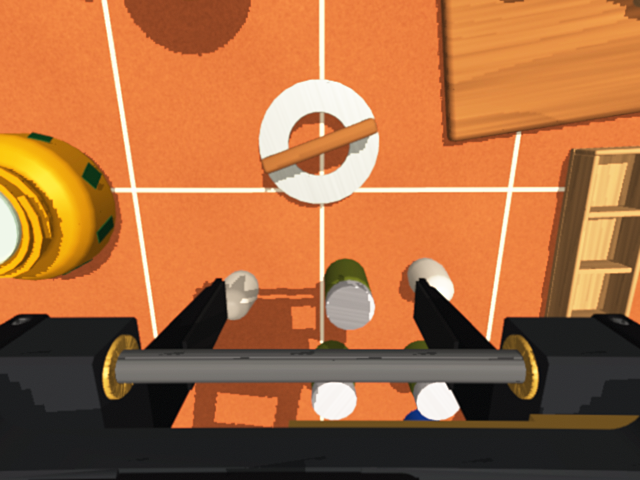

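The picture confirms the grey ring at px (319,142) with its brown bar running from (265,165) to (376,125). It is grey steel and not purple, so it is the one meant. It measures (676.6, 3.7), with bar yaw 1.921 and bar top at z 67.5.

arm_command(rows=[[[0.2,-0.005,0.2,0,0,-0.0199,1],[0.45,-0.009,0.5,0,0,-0.0398,1],[0.45,-0.009,0.7,0,0,-0.0597,1],[0.45,-0.009,0.74,0,0,-0.0796,1],[0.45,-0.009,0.74,0,0,-0.0995,1],[0.45,-0.009,0.74,0,0,-0.1194,1],[0.45,-0.009,0.74,0,0,-0.1393,1],[0.45,-0.009,0.74,0,0,-0.1593,1],[0.45,-0.009,0.74,0,0,-0.1593,1]]])

```text
t: 10.85
eef_pos: [676.5, 4.9, 130.6]
tcp_rot: [-3.141, 0.0, 1.009]
ft_force: [-0.1, 0.4, 0.2]
opening: 0.997
grip_force: 0.0
```

arm_command(rows=[[[0,0,0,0,0,-0.0199,1],[0,0,0,0,0,-0.0398,1],[0,0,0,0,0,-0.0597,1],[0,0,0,0,0,-0.0796,1],[0,0,0,0,0,-0.0995,1],[0,0,0,0,0,-0.1194,1],[0,0,0,0,0,-0.1393,1],[0,0,0,0,0,-0.1464,1],[0,0,0,0,0,-0.1464,1],[0,0,0,0,0,-0.1464,1]]])

```text
t: 11.68
eef_pos: [676.6, 3.9, 130.9]
tcp_rot: [-3.142, -0.0, 1.917]
ft_force: [0.4, -0.8, -0.0]
opening: 0.998
grip_force: 0.0
```

```bash
python3 ring.py w6 677 3.5; python3 -c "
from h import *
print(state()['joints'].round(3))"
```

```text
[676.59242916   3.62969368 130.90209176] [-3.14154383e+00  8.17144783e-06  1.91712298e+00]
bar top z 67.4177451215229 rect ((677.0894165039062, 3.982585906982422), (14.049175262451172, 103.32421875), 19.915067672729492) 3373
flange z 24.6458443571712
outer [676.70748571   3.96441289] 57.34744777503863 406
[-0.092  0.668  1.521 -0.     0.952 -0.438]
```

arm_command(rows=[[[0,0,0.12,0,0,0,1],[0,0,0.24,0,0,0,1],[0,0,0.34,0,0,0,1],[0,0,0.4,0,0,0,1],[0,0,0.44,0,0,0,1],[0,0,0.452,0,0,0,1],[0,0,0.452,0,0,0,1],[0,0,0.452,0,0,0,1]]])

```text
t: 12.4
eef_pos: [677.0, 2.8, 63.9]
tcp_rot: [3.141, 0.001, 1.92]
ft_force: [0.5, 0.3, 0.2]
opening: 1.003
grip_force: 0.0
```

arm_command(rows=[[[0,0,0,0,0,0,-1],[0,0,0,0,0,0,-1],[0,0,0,0,0,0,-1],[0,0,0,0,0,0,-1],[0,0,0,0,0,0,-1],[0,0,0,0,0,0,-1],[0,0,0,0,0,0,-1],[0,0,0,0,0,0,-1],[0,0,0,0,0,0,-1],[0,0,0,0,0,0,-1]]])

```text
t: 13.23
eef_pos: [676.6, 2.7, 63.1]
tcp_rot: [-3.142, 0.0, 1.92]
ft_force: [0.2, -0.8, 0.6]
opening: 0.355
grip_force: 0.0
```

arm_command(rows=[[[0,0,0,0,0,0,-1],[0,0,0,0,0,0,-1],[0,0,0,0,0,0,-1],[0,0,0,0,0,0,-1]]])

```text
t: 13.57
eef_pos: [676.7, 2.7, 63.2]
tcp_rot: [3.141, 0.0, 1.92]
ft_force: [0.8, 0.4, -0.2]
opening: 0.144
grip_force: 30.0
```

arm_command(rows=[[[0,0,-0.05,0,0,0,-1],[0,0,-0.15,0,0,0,-1],[0,0,-0.3,0,0,0,-1],[0,0,-0.45,0,0,0,-1],[0,0,-0.6,0,0,0,-1],[0,0,-0.75,0,0,0,-1],[0,0,-0.87,0,0,0,-1],[0,0,-0.95,0,0,0,-1],[0,0,-1,0,0,0,-1],[0,0,-1,0,0,0,-1]]])

```text
t: 14.4
eef_pos: [676.9, 2.8, 214.5]
tcp_rot: [3.14, 0.001, 1.921]
ft_force: [0.2, 0.3, -2.3]
opening: 0.148
grip_force: 30.0
```

arm_command(rows=[[[0.05,0.007,0,0,0,0,-1],[0.15,0.02,0,0,0,0,-1],[0.28,0.04,0,0,0,0,-1],[0.42,0.06,0,0,0,0,-1],[0.56,0.08,0,0,0,0,-1],[0.7,0.1,0,0,0,0,-1],[0.82,0.118,0,0,0,0,-1],[0.91,0.128,0,0,0,0,-1],[0.952,0.133,0,0,0,0,-1]]])

```text
t: 15.15
eef_pos: [645.3, 146.3, 212.3]
tcp_rot: [-3.14, -0.001, 1.922]
ft_force: [-0.2, -1.0, -2.6]
opening: 0.147
grip_force: 30.0
```

arm_command(rows=[[[0.12,0.017,0,0,0,-0.01,-1],[0.25,0.035,0,0,0,-0.025,-1],[0.4,0.056,0,0,0,-0.042,-1],[0.55,0.077,0,0,0,-0.058,-1],[0.68,0.095,0,0,0,-0.075,-1],[0.8,0.112,0,0,0,-0.09,-1],[0.9,0.126,0,0,0,-0.105,-1],[0.952,0.133,0,0,0,-0.12,-1],[0.952,0.133,0,0,0,-0.13,-1],[0.952,0.133,0,0,0,-0.13,-1]]])

```text
t: 15.98
eef_pos: [615.9, 285.2, 212.5]
tcp_rot: [-3.141, -0.001, 2.741]
ft_force: [-0.3, 0.7, -1.9]
opening: 0.142
grip_force: 30.0
```

arm_command(rows=[[[0,0,0,0,0,-0.015,-1],[0,0,0,0,0,-0.03,-1],[0,0,0,0,0,-0.047,-1],[0,0,0,0,0,-0.064,-1],[0,0,0,0,0,-0.078,-1],[0,0,0,0,0,-0.088,-1],[0,0,0,0,0,-0.093,-1],[0,0,0,0,0,-0.093,-1]]])

```text
t: 16.65
eef_pos: [616.3, 284.3, 212.8]
tcp_rot: [-3.141, -0.001, -2.963]
ft_force: [0.5, -0.1, -2.7]
opening: 0.147
grip_force: 30.0
```

```bash
python3 ring.py w7 617 286 150; python3 -c "
from h import *
s=state();print(s['joints'].round(3),s['opening'],s['grip_force'],s['moment'])"
```

```text
[616.28913136 284.29929298 212.83063967] [-3.14135634e+00 -4.95332471e-04 -2.96474713e+00]
bar top z 216.97516342896546 rect ((614.8276977539062, 286.5060729980469), (103.28291320800781, 30.58717918395996), 18.58379364013672) 5514
flange z 174.23470413924667
outer [614.73855301 284.85119338] 57.07331625494021 378
[ 0.335  0.588  1.438 -0.     1.117 -1.413] 0.14581511607201636 29.999322295188904 [ 0.1113068  -0.16163237  0.02389138]
```

View pics/w7.png

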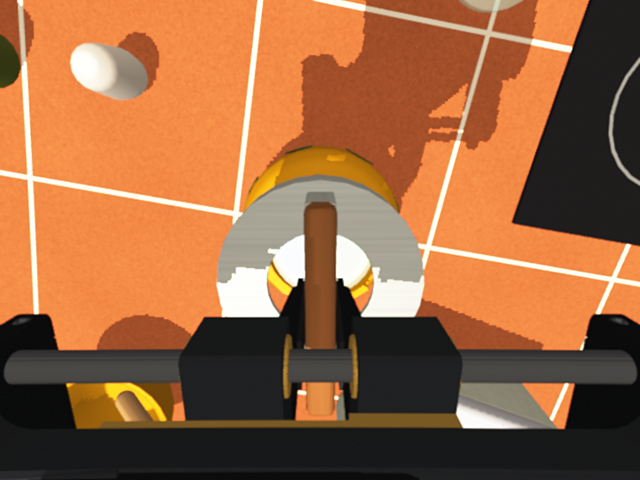

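The held ring is at px (320,255) and part of the crock is hidden behind it. I'll back off 100 mm to see ring and crock in one picture and measure the offset directly.

arm_command(rows=[[[-0.1,0,0,0,0,0,-1],[-0.25,0,0,0,0,0,-1],[-0.4,0,0,0,0,0,-1],[-0.53,0,0,0,0,0,-1],[-0.62,0,0,0,0,0,-1],[-0.667,0,0,0,0,0,-1],[-0.667,0,0,0,0,0,-1],[-0.667,0,0,0,0,0,-1]]])

```text
t: 17.37
eef_pos: [714.3, 302.4, 212.6]
tcp_rot: [-3.141, -0.001, -2.963]
ft_force: [-1.4, 0.6, -2.9]
opening: 0.149
grip_force: 30.0
```

```bash
python3 ring.py w8 714 302 150
python3 - <<'E'
from h import *
im=cv2.imread("pics/w8.png");d=np.load("pics/w8.npy");s=state();C=cam("wrist",s);P=cloud(C,d);z=P[...,2]
ok=(d>0)&(np.hypot(P[...,0]-616,P[...,1]-286)<60)
m=((z>97.5)&(z<103.5)&ok).astype(np.uint8)
cs,_=cv2.findContours(m,cv2.RETR_EXTERNAL,cv2.CHAIN_APPROX_NONE);c=max(cs,key=len)[:,0]
Q=onz(C,c,100.)
for _ in range(5):
    o,R=fitc(Q);e=abs(np.hypot(*(Q[:,:2]-o).T)-R);Q=Q[e<max(.8,np.percentile(e,90))]
print("rim",o,R,len(Q),len(c))
k=((z>116)&(z<130)&ok&(d>0));v,u=np.nonzero(k);print("knob",u.mean(),v.mean(),(P[k].min(0)+P[k].max(0))/2,P[k].max(0)-P[k].min(0))
E
```

```text
[714.02091687 302.51211283 212.92449758] [-3.14141040e+00 -8.17713794e-04 -2.96238702e+00]
bar top z 216.73759361539692 rect ((713.3212280273438, 301.0309143066406), (103.48439025878906, 28.781768798828125), 4.090231895446777) 5555
flange z 174.01285921644143
outer [712.64895714 303.07957721] 57.0565138483795 370
rim [616.59676331 285.67261174] 45.5302373414046 382 537
knob 322.1870503597122 103.59072741806554 [617.19315481 287.19263999 121.34271852] [23.58913968 23.90835215  8.34259563]
```

arm_command(rows=[[[0.1,0,0,0,0,0,-1],[0.25,0,0,0,0,0,-1],[0.4,0,0,0,0,0,-1],[0.53,0,0,0,0,0,-1],[0.62,0,0,0,0,0,-1],[0.653,0,0.06,0,0,0,-1],[0.653,0,0.15,0,0,0,-1],[0.653,0,0.23,0,0,0,-1],[0.653,0,0.285,0,0,0,-1],[0.653,0,0.285,0,0,0,-1]]])

```text
t: 18.25
eef_pos: [617.7, 284.8, 167.8]
tcp_rot: [-3.141, -0.003, -2.962]
ft_force: [0.7, -0.4, -2.8]
opening: 0.146
grip_force: 30.0
```

arm_command(rows=[[[0,0,0.01,0,0,0,-1],[0,0,0.02,0,0,0,-1],[0,0,0.03,0,0,0,-1],[0,0,0.04,0,0,0,-1],[0,0,0.05,0,0,0,-1]]])

```text
t: 18.67
eef_pos: [618.5, 285.2, 163.1]
tcp_rot: [-3.142, 0.001, -2.962]
ft_force: [-0.6, 0.8, -2.4]
opening: 0.149
grip_force: 30.0
```

arm_command(rows=[[[0,0,0.007,0,0,0,-1],[0,0,0.014,0,0,0,-1],[0,0,0.02,0,0,0,-1]]])

```text
t: 18.92
eef_pos: [618.3, 285.1, 159.9]
tcp_rot: [-3.142, 0.0, -2.962]
ft_force: [-0.6, -0.4, -2.9]
opening: 0.148
grip_force: 30.0
```

arm_command(rows=[[[0,0,0.007,0,0,0,-1],[0,0,0.013,0,0,0,-1]]])

```text
t: 19.08
eef_pos: [618.3, 285.1, 157.9]
tcp_rot: [-3.141, 0.0, -2.962]
ft_force: [0.4, -0.1, -2.6]
opening: 0.149
grip_force: 30.0
```

arm_command(rows=[[[0,0,0.007,0,0,0,-1],[0,0,0.013,0,0,0,-1]]])

```text
t: 19.25
eef_pos: [618.4, 285.1, 156.0]
tcp_rot: [-3.142, 0.0, -2.962]
ft_force: [-0.6, -0.0, 2.3]
opening: 0.145
grip_force: 30.0
```

arm_command(rows=[[[0,-0.001,0.0033,0,0,0.0159,-1],[0.0002,-0.0018,0.0067,0,0,0.0318,-1],[0.0004,-0.0028,0.01,0,0,0.0477,-1],[0.0007,-0.0036,0.0133,0,0,0.0637,-1],[0.0011,-0.0045,0.0167,0,0,0.0796,-1]]])

```text
t: 19.67
eef_pos: [618.4, 284.4, 153.6]
tcp_rot: [3.142, 0.0, 2.817]
ft_force: [-0.7, -0.9, -1.9]
opening: 0.148
grip_force: 30.0
```

```bash
cat > st.py <<'E'
from cell import *
s=state();print({k:(s[k].round(3).tolist() if hasattr(s[k],'round') and k not in('opening','grip_force','t') else round(float(s[k]),3)) for k in("t","joints","eef_pos","tcp_rot","ft_force","moment","opening","grip_force")})
E
python3 st.py
```

```text
{'t': 19.667, 'joints': [0.334, 0.648, 1.491, -0.0, 1.001, -0.912], 'eef_pos': [618.412, 284.404, 153.628], 'tcp_rot': [3.142, 0.0, 2.817], 'ft_force': [-0.692, -0.876, -1.893], 'moment': [0.02, -0.161, 0.031], 'opening': 0.148, 'grip_force': 29.997}
```

arm_command(rows=[[[0,-0.001,0.006,0,0,0.0159,-1],[0.0002,-0.0018,0.009,0,0,0.0318,-1],[0.0004,-0.0028,0.012,0,0,0.0477,-1],[0.0007,-0.0036,0.0153,0,0,0.0637,-1],[0.0011,-0.0045,0.0187,0,0,0.0796,-1],[0.0016,-0.0053,0.022,0,0,0.0955,-1],[0.0022,-0.006,0.0253,0,0,0.1114,-1],[0.0028,-0.0067,0.0287,0,0,0.1273,-1],[0.0035,-0.0073,0.032,0,0,0.1432,-1]]])

```text
t: 20.42
eef_pos: [617.5, 283.5, 149.0]
tcp_rot: [3.141, 0.0, 1.917]
ft_force: [-0.9, -0.1, 0.4]
opening: 0.142
grip_force: 30.0
```

```bash
python3 st.py
```

```text
{'t': 20.417, 'joints': [0.333, 0.652, 1.499, -0.0, 0.991, -0.013], 'eef_pos': [617.539, 283.518, 148.989], 'tcp_rot': [3.141, 0.0, 1.917], 'ft_force': [-0.9, -0.129, 0.41], 'moment': [-0.036, 0.09, 0.049], 'opening': 0.142, 'grip_force': 30.0}
```

arm_command(rows=[[[0,-0.001,0.0033,0,0,0.0159,-1],[0.0002,-0.0018,0.0067,0,0,0.0318,-1],[0.0004,-0.0028,0.01,0,0,0.0477,-1],[0.0007,-0.0036,0.0133,0,0,0.0637,-1],[0.0011,-0.0045,0.0167,0,0,0.0796,-1],[0.0016,-0.0053,0.02,0,0,0.0955,-1],[0.0022,-0.006,0.0233,0,0,0.1114,-1]]])

```text
t: 21.0
eef_pos: [616.5, 283.6, 145.5]
tcp_rot: [3.141, -0.0, 1.217]
ft_force: [-0.7, 0.3, 1.0]
opening: 0.146
grip_force: 30.0
```

```bash
python3 st.py
```

```text
{'t': 21.0, 'joints': [0.334, 0.654, 1.504, -0.0, 0.983, 0.688], 'eef_pos': [616.503, 283.609, 145.492], 'tcp_rot': [3.141, -0.0, 1.217], 'ft_force': [-0.717, 0.263, 1.032], 'moment': [0.058, 0.088, 0.094], 'opening': 0.146, 'grip_force': 30.0}
```

arm_command(rows=[[[0,-0.001,0.003,0,0,0.0159,-1],[0.0002,-0.0018,0.0055,0,0,0.0318,-1]]])

```text
t: 21.17
eef_pos: [616.4, 283.8, 144.7]
tcp_rot: [3.141, -0.0, 1.017]
ft_force: [-0.3, -0.0, 3.5]
opening: 0.145
grip_force: 30.0
```

```bash
python3 st.py
```

```text
{'t': 21.167, 'joints': [0.334, 0.655, 1.505, -0.0, 0.981, 0.888], 'eef_pos': [616.354, 283.8, 144.661], 'tcp_rot': [3.141, -0.0, 1.017], 'ft_force': [-0.349, -0.0, 3.5], 'moment': [-0.011, 0.081, 0.134], 'opening': 0.145, 'grip_force': 30.017}
```

arm_command(rows=[[[0,-0.0005,0,0,0,0.008,-1],[0,-0.001,0,0,0,0.0159,-1]]])

```text
t: 21.33
eef_pos: [616.3, 283.8, 144.7]
tcp_rot: [3.141, -0.001, 0.919]
ft_force: [0.2, -0.3, -0.1]
opening: 0.148
grip_force: 30.0
```

```bash
python3 st.py
```

```text
{'t': 21.333, 'joints': [0.334, 0.655, 1.505, -0.0, 0.981, 0.986], 'eef_pos': [616.301, 283.843, 144.669], 'tcp_rot': [3.141, -0.001, 0.919], 'ft_force': [0.187, -0.282, -0.11], 'moment': [0.056, -0.033, 0.073], 'opening': 0.148, 'grip_force': 30.0}
```

arm_command(rows=[[[0,-0.0005,0.002,0,0,0.008,-1],[0,-0.001,0.004,0,0,0.0159,-1]]])

```text
t: 21.5
eef_pos: [616.4, 284.0, 144.7]
tcp_rot: [3.141, -0.001, 0.82]
ft_force: [-1.2, -0.6, 5.1]
opening: 0.141
grip_force: 30.0
```

```bash
python3 st.py
```

```text
{'t': 21.5, 'joints': [0.335, 0.655, 1.505, -0.0, 0.98, 1.086], 'eef_pos': [616.399, 284.034, 144.668], 'tcp_rot': [3.141, -0.001, 0.82], 'ft_force': [-1.215, -0.634, 5.108], 'moment': [-0.074, 0.147, 0.171], 'opening': 0.141, 'grip_force': 30.005}
```

arm_command(rows=[[[0,-0.0005,0.001,0,0,0.008,-1],[0,-0.001,0.002,0,0,0.0159,-1]]])

```text
t: 21.67
eef_pos: [616.4, 284.2, 144.7]
tcp_rot: [3.141, -0.002, 0.72]
ft_force: [-1.3, 0.5, 5.9]
opening: 0.147
grip_force: 30.0
```

```bash
python3 st.py
```

```text
{'t': 21.667, 'joints': [0.335, 0.655, 1.506, -0.0, 0.979, 1.186], 'eef_pos': [616.448, 284.164, 144.653], 'tcp_rot': [3.141, -0.002, 0.72], 'ft_force': [-1.279, 0.487, 5.904], 'moment': [-0.006, 0.112, 0.128], 'opening': 0.147, 'grip_force': 30.006}
```

arm_command(rows=[[[0,-0.0005,0,0,0,0.008,-1],[0,-0.001,0,0,0,0.0159,-1]]])

```text
t: 21.83
eef_pos: [616.4, 284.5, 144.7]
tcp_rot: [3.141, -0.002, 0.62]
ft_force: [-0.8, 2.9, 4.3]
opening: 0.146
grip_force: 30.1
```

```bash
python3 st.py
```

```text
{'t': 21.833, 'joints': [0.335, 0.655, 1.506, 0.0, 0.979, 1.285], 'eef_pos': [616.35, 284.455, 144.662], 'tcp_rot': [3.141, -0.002, 0.62], 'ft_force': [-0.826, 2.879, 4.297], 'moment': [0.281, 0.104, 0.521], 'opening': 0.146, 'grip_force': 30.112}
```

arm_command(rows=[[[0,-0.0005,0,0,0,0.006,-1],[0,-0.0005,0,0,0,0.008,-1]]])

```text
t: 22.0
eef_pos: [616.3, 284.6, 144.6]
tcp_rot: [3.141, -0.002, 0.571]
ft_force: [-0.3, 1.7, 6.4]
opening: 0.148
grip_force: 30.5
```

```bash
python3 st.py
```

```text
{'t': 22.0, 'joints': [0.335, 0.655, 1.506, -0.0, 0.979, 1.335], 'eef_pos': [616.26, 284.647, 144.65], 'tcp_rot': [3.141, -0.002, 0.571], 'ft_force': [-0.328, 1.69, 6.414], 'moment': [0.414, 0.193, 0.681], 'opening': 0.148, 'grip_force': 30.471}
```

arm_command(rows=[[[0,-0.0005,0,0,0,0.006,-1],[0,-0.0005,0,0,0,0.008,-1]]])

```text
t: 22.17
eef_pos: [616.2, 284.7, 144.7]
tcp_rot: [3.141, -0.002, 0.522]
ft_force: [-0.4, 2.4, 5.7]
opening: 0.151
grip_force: 31.3
```

```bash
python3 st.py
```

```text
{'t': 22.167, 'joints': [0.336, 0.655, 1.506, -0.0, 0.979, 1.385], 'eef_pos': [616.156, 284.718, 144.68], 'tcp_rot': [3.141, -0.002, 0.522], 'ft_force': [-0.414, 2.397, 5.686], 'moment': [0.332, 0.122, 0.889], 'opening': 0.151, 'grip_force': 31.27}
```

arm_command(rows=[[[0,-0.0005,0,0,0,0.006,-1],[0,-0.0005,0,0,0,0.009,-1],[0,-0.0005,0,0,0,0.009,-1]]])

```text
t: 22.42
eef_pos: [615.9, 284.6, 144.7]
tcp_rot: [3.141, -0.002, 0.466]
ft_force: [-1.7, 0.8, 6.3]
opening: 0.156
grip_force: 31.8
```

```bash
python3 st.py
```

```text
{'t': 22.417, 'joints': [0.336, 0.655, 1.506, -0.0, 0.979, 1.441], 'eef_pos': [615.9, 284.62, 144.664], 'tcp_rot': [3.141, -0.002, 0.466], 'ft_force': [-1.67, 0.82, 6.288], 'moment': [0.057, 0.383, 0.828], 'opening': 0.156, 'grip_force': 31.757}
```

arm_command(rows=[[[0,-0.0005,0,0,0,0.006,-1],[0,-0.0005,0,0,0,0.009,-1],[0,-0.0005,0,0,0,0.009,-1]]])

```text
t: 22.67
eef_pos: [615.8, 284.6, 144.7]
tcp_rot: [3.141, -0.001, 0.41]
ft_force: [-2.0, 0.3, 7.9]
opening: 0.167
grip_force: 33.8
```

```bash
python3 st.py
```

```text
{'t': 22.667, 'joints': [0.336, 0.655, 1.506, -0.001, 0.98, 1.497], 'eef_pos': [615.782, 284.558, 144.704], 'tcp_rot': [3.141, -0.001, 0.41], 'ft_force': [-1.963, 0.349, 7.861], 'moment': [-0.039, 0.535, 0.94], 'opening': 0.167, 'grip_force': 33.813}
```

arm_command(rows=[[[0,0,0,0,0,0,0],[0,0,0,0,0,0,0],[0,0,0,0,0,0,0],[0,0,0,0,0,0,0],[0,0,0,0,0,0,0],[0,0,0,0,0,0,0]]])

```text
t: 23.17
eef_pos: [615.6, 284.3, 143.3]
tcp_rot: [3.142, 0.0, 0.409]
ft_force: [-0.4, 0.1, 0.1]
opening: 0.49
grip_force: 0.0
```

```bash
python3 ring.py w9 616.7 285.6 81.5; python3 st.py
python3 - <<'E'
from h import *
im=cv2.imread("pics/w9.png");cv2.imwrite("pics/w9c.png",cv2.resize(im[60:460],(800,500)))
E
```

```text
[615.63301137 284.27012103 143.34564115] [3.14150544e+00 1.53229480e-04 4.08761417e-01]
bar top z 148.90940097848662 rect ((619.04638671875, 282.9532165527344), (100.45587158203125, 51.101478576660156), 50.04475402832031) 5534
flange z 106.17039848412693
outer [615.93558269 285.92686999] 57.13808691882067 383
{'t': 23.217, 'joints': [0.335, 0.656, 1.507, -0.0, 0.979, 1.497], 'eef_pos': [615.633, 284.27, 143.346], 'tcp_rot': [3.142, 0.0, 0.409], 'ft_force': [0.095, -0.435, -0.804], 'moment': [-0.071, 0.053, 0.005], 'opening': 0.493, 'grip_force': 0.0}
```

View pics/w9c.png

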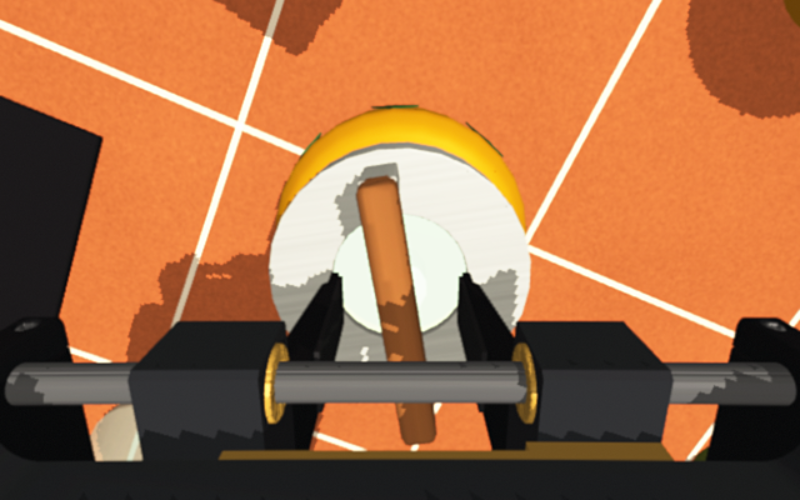

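The bar runs from px (378,185) to (418,440) in the crop, about 0.16 rad off the tool. The ring stopped and the bar twisted between the pads, so I'll measure the bar and regrip off-centre for more leverage.

```bash
cat > bar.py <<'E'
from h import *
import sys
f=sys.argv[1]
if len(sys.argv)>2: shot("wrist",f)
im=cv2.imread(f"pics/{f}.png");d=np.load(f"pics/{f}.npy");s=state();C=cam("wrist",s);P=cloud(C,d)
hs=cv2.cvtColor(im,cv2.COLOR_BGR2HSV);z=P[...,2]
m=((d>0)&(z>145)&(z<153.5)&(np.hypot(P[...,0]-616.5,P[...,1]-285.5)<56)&(hs[...,1]>90)).astype(np.uint8)
k,l,st,ce=cv2.connectedComponentsWithStats(cv2.morphologyEx(m,cv2.MORPH_OPEN,np.ones((5,5))))
i=1+np.argmax(st[1:,4]);q=P[l==i];r=cv2.minAreaRect(q[:,:2].astype(np.float32));print("px",ce[i].round(),st[i,4],"bar rect",r)
a=np.deg2rad(r[2]+(90 if r[1][1]>r[1][0] else 0));print("bar yaw",a,"or",a-np.pi,"tool",s["tcp_rot"][2],s["eef_pos"])
E
python3 bar.py w9
```

```text
px [312. 276.] 4491 bar rect ((630.997314453125, 295.23394775390625), (67.28215026855469, 13.960311889648438), 32.39664077758789)
bar yaw 0.5654280481547647 or -2.5761646054350287 tool 0.4087614172342393 [615.63301137 284.27012103 143.34564115]
```

arm_command(rows=[[[0.06,-0.011,-0.009,0,0,-0.008,0],[0.12,-0.022,-0.009,0,0,-0.016,0],[0.175,-0.033,-0.009,0,0,-0.0249,0],[0.175,-0.033,-0.009,0,0,-0.0249,0],[0.175,-0.033,-0.009,0,0,-0.0249,-1],[0.175,-0.033,-0.009,0,0,-0.0249,-1],[0.175,-0.033,-0.009,0,0,-0.0249,-1],[0.175,-0.033,-0.009,0,0,-0.0249,-1],[0.175,-0.033,-0.009,0,0,-0.0249,-1],[0.175,-0.033,-0.009,0,0,-0.0249,-1]]])

```text
t: 24.05
eef_pos: [638.0, 298.7, 144.9]
tcp_rot: [3.14, -0.0, 0.565]
ft_force: [-2.3, 2.0, -0.3]
opening: 0.148
grip_force: 30.0
```

arm_command(rows=[[[0,0,0,0,0,0,-1],[0,0,0,0,0,0,-1],[0,0,0,0,0,0,-1],[0,0,0,0,0,0,-1]]])

```text
t: 24.38
eef_pos: [638.0, 298.7, 144.9]
tcp_rot: [3.141, 0.0, 0.565]
ft_force: [1.7, -5.3, 1.5]
opening: 0.145
grip_force: 30.0
```

```bash
python3 st.py
```

```text
{'t': 24.383, 'joints': [0.345, 0.69, 1.431, -0.001, 1.021, 1.351], 'eef_pos': [637.954, 298.739, 144.943], 'tcp_rot': [3.141, 0.0, 0.565], 'ft_force': [1.692, -5.333, 1.486], 'moment': [-0.89, -0.23, -0.003], 'opening': 0.145, 'grip_force': 30.0}
```

arm_command(rows=[[[0,0.005,0,0,0,0.003,-1],[0,0.01,0,0,0,0.0064,-1],[0,0.01,0,0,0,0.0064,-1]]])

```text
t: 24.63
eef_pos: [638.1, 298.6, 145.0]
tcp_rot: [-3.141, 0.0, 0.524]
ft_force: [-3.6, 0.6, 3.3]
opening: 0.142
grip_force: 30.8
```

```bash
python3 st.py
```

```text
{'t': 24.633, 'joints': [0.344, 0.69, 1.43, 0.001, 1.022, 1.39], 'eef_pos': [638.097, 298.624, 144.95], 'tcp_rot': [-3.141, 0.0, 0.524], 'ft_force': [-3.607, 0.64, 3.342], 'moment': [0.335, 0.521, 0.754], 'opening': 0.142, 'grip_force': 30.776}
```

arm_command(rows=[[[0,0.004,0,0,0,0.003,-1],[0,0.008,0,0,0,0.0064,-1],[0,0.008,0,0,0,0.0064,-1]]])

```text
t: 24.88
eef_pos: [638.3, 298.1, 145.0]
tcp_rot: [-3.14, 0.001, 0.484]
ft_force: [-5.8, 5.3, 4.0]
opening: 0.15
grip_force: 31.0
```

```bash
python3 st.py
```

```text
{'t': 24.883, 'joints': [0.343, 0.69, 1.43, 0.002, 1.022, 1.429], 'eef_pos': [638.336, 298.097, 144.955], 'tcp_rot': [-3.14, 0.001, 0.484], 'ft_force': [-5.793, 5.324, 4.021], 'moment': [0.916, 0.991, 0.709], 'opening': 0.15, 'grip_force': 30.967}
```

arm_command(rows=[[[0,0.01,0,0,0,0.002,-1],[0,0.02,0,0,0,0.004,-1],[0,0.02,0,0,0,0.004,-1]]])

```text
t: 25.13
eef_pos: [638.7, 297.4, 145.0]
tcp_rot: [-3.137, 0.001, 0.46]
ft_force: [-10.4, 15.2, 5.2]
opening: 0.155
grip_force: 31.1
```

```bash
python3 st.py
```

```text
{'t': 25.133, 'joints': [0.34, 0.69, 1.43, 0.005, 1.023, 1.449], 'eef_pos': [638.729, 297.371, 145.041], 'tcp_rot': [-3.137, 0.001, 0.46], 'ft_force': [-10.426, 15.246, 5.227], 'moment': [2.667, 1.886, 0.71], 'opening': 0.155, 'grip_force': 31.106}
```

arm_command(rows=[[[0,0.01,0,0,0,0.002,-1],[0,0.02,0,0,0,0.004,-1],[0,0.02,0,0,0,0.004,-1]]])

```text
t: 25.38
eef_pos: [638.9, 296.6, 145.0]
tcp_rot: [-3.134, 0.001, 0.435]
ft_force: [-16.3, 25.5, 5.9]
opening: 0.159
grip_force: 30.8
```

```bash
python3 st.py
```

```text
{'t': 25.383, 'joints': [0.338, 0.69, 1.43, 0.008, 1.024, 1.47], 'eef_pos': [638.943, 296.569, 145.041], 'tcp_rot': [-3.134, 0.001, 0.435], 'ft_force': [-16.296, 25.505, 5.919], 'moment': [4.458, 2.815, 0.639], 'opening': 0.159, 'grip_force': 30.766}
```

arm_command(rows=[[[0,-0.02,0,0,0,0,0],[0,-0.03,0,0,0,0,0],[0,-0.03,0,0,0,0,0],[0,-0.03,0,0,0,0,0],[0,-0.03,0,0,0,0,0],[0,-0.03,0,0,0,0,0],[-0.1,-0.03,-0.2,0,0,0,0],[-0.3,-0.03,-0.4,0,0,0,0.5],[-0.3,-0.03,-0.5,0,0,0,1],[-0.3,-0.03,-0.5,0,0,0,1]]])

```text
t: 26.22
eef_pos: [599.7, 276.6, 224.2]
tcp_rot: [3.141, -0.006, 0.434]
ft_force: [0.6, 0.4, 0.6]
opening: 0.654
grip_force: 0.0
```

```bash
python3 bar.py w10 1;python3 ring.py w10b 616.7 285.6 81.5; python3 st.py
```

```text
px [320. 229.] 2927 bar rect ((615.3139038085938, 284.6556396484375), (101.99742126464844, 13.071357727050781), 30.81710433959961)
bar yaw 0.5378599366566459 or -2.6037327169331475 tool 0.4340209697651596 [599.72181291 276.61837289 221.94469828]
[599.47099203 276.57153733 220.20379992] [ 3.14133875e+00 -1.34006574e-03  4.34053492e-01]
bar top z 148.98192306192388 rect ((616.0900268554688, 285.06195068359375), (103.2175521850586, 13.949738502502441), 30.61220359802246) 3316
flange z 106.2229403399449
outer [615.83169555 285.13864064] 57.317980873707675 413
{'t': 26.317, 'joints': [0.332, 0.553, 1.482, -0.0, 1.105, 1.469], 'eef_pos': [599.471, 276.572, 220.204], 'tcp_rot': [3.141, -0.001, 0.434], 'ft_force': [0.981, -0.224, -0.856], 'moment': [0.011, 0.005, -0.006], 'opening': 0.739, 'grip_force': 0.0}
```

The ring is level with its flange at z 106.2, and it is snug: the turning moment reached about 1.4 N m with no further turn. Next, the jars.

arm_command(rows=[[[-0.62,0.7,-0.15,0,0,0.0691,1],[-0.62,0.7,-0.15,0,0,0.0691,1],[-0.62,0.7,-0.15,0,0,0.0691,1],[-0.62,0.7,-0.15,0,0,0.0691,1],[-0.62,0.7,-0.15,0,0,0.0691,1],[-0.62,0.7,-0.15,0,0,0.0691,1]]])

```text
t: 26.82
eef_pos: [559.2, 141.6, 241.4]
tcp_rot: [3.141, 0.001, -0.001]
ft_force: [-0.1, -0.1, -0.3]
opening: 0.996
grip_force: 0.0
```

arm_command(rows=[[[-0.233,0.967,-0.15,0,0,0,1],[-0.233,0.967,-0.15,0,0,0,1],[-0.233,0.967,-0.15,0,0,0,1],[-0.233,0.967,-0.15,0,0,0,1],[-0.233,0.967,-0.15,0,0,0,1]]])

```text
t: 27.23
eef_pos: [524.1, -5.3, 264.6]
tcp_rot: [3.141, 0.0, -0.0]
ft_force: [0.4, -0.5, 0.3]
opening: 1.0
grip_force: 0.0
```

arm_command(rows=[[[-0.227,0.973,0,0,0,0,1],[-0.227,0.973,0,0,0,0,1],[-0.227,0.973,0,0,0,0,1],[-0.227,0.973,0,0,0,0,1],[-0.227,0.973,0,0,0,0,1],[-0.227,0.973,0,0,0,0,1]]])

```text
t: 27.73
eef_pos: [490.7, -148.7, 263.8]
tcp_rot: [-3.141, 0.001, 0.0]
ft_force: [-0.7, 0.2, -0.6]
opening: 0.998
grip_force: 0.0
```

```bash
cat > jars.py <<'E'
from h import *
import sys
im,d,C=shot("wrist",sys.argv[1]);P=cloud(C,d);s=state();print(s["eef_pos"].round(1),s["tcp_rot"].round(3))
z=P[...,2]
def fits(lo,hi,pl,nm,mn=150):
    m=((d>0)&(z>lo)&(z<hi)).astype(np.uint8);m=cv2.morphologyEx(m,cv2.MORPH_OPEN,np.ones((3,3)));m[370:]=0
    cs,_=cv2.findContours(m,cv2.RETR_EXTERNAL,cv2.CHAIN_APPROX_NONE)
    for c in cs:
        if cv2.contourArea(c)>mn:
            k=np.zeros_like(m);cv2.drawContours(k,[c],-1,1,-1);k=(k>0)&(m>0)
            (u,v),_=cv2.minEnclosingCircle(c);Q=onz(C,c[:,0],pl if pl else np.median(z[k]));o,R=fitc(Q)
            yield u,v,o,R,np.median(z[k]),np.median(im[k],0)
for u,v,o,R,h,col in fits(73,84,None,"top"):
    print("top px",round(u),round(v),"xy",o.round(1),"R",R.round(1),"z",h.round(1),"rgb",col)
m=((d>0)&(z>32)&(z<40)&(P[...,1]<-240)&(P[...,1]>-360)&(P[...,0]>340)&(P[...,0]<700)).astype(np.uint8)
m=cv2.morphologyEx(m,cv2.MORPH_OPEN,np.ones((2,2)))
k,l,st,_=cv2.connectedComponentsWithStats(m);i=1+np.argmax(st[1:,4]);q=P[l==i]
r=cv2.minAreaRect(q[:,:2].astype(np.float32));print("crate",r,st[i],"z",np.median(q[:,2]))
E
python3 jars.py w11
```

```text
[ 490.7 -147.9  264. ] [-3.141e+00  1.000e-03  1.000e-03]
top px 372 346 xy [ 360.8 -201.9] R 17.3 z 77.6 rgb [24. 23. 24.]
top px 291 284 xy [ 424.3 -119.3] R 23.3 z 77.8 rgb [250. 247. 245.]
top px 183 283 xy [425.  -11.3] R 22.3 z 77.8 rgb [250. 247. 245.]
top px 186 178 xy [528.7 -26.5] R 23.0 z 77.7 rgb [251. 248. 246.]
crate ((509.3660583496094, -247.2720947265625), (335.79998779296875, 193.7222442626953), 1.9664241075515747) [ 425   12   89  307 3662] z 35.052988235388
```

View pics/w11.png

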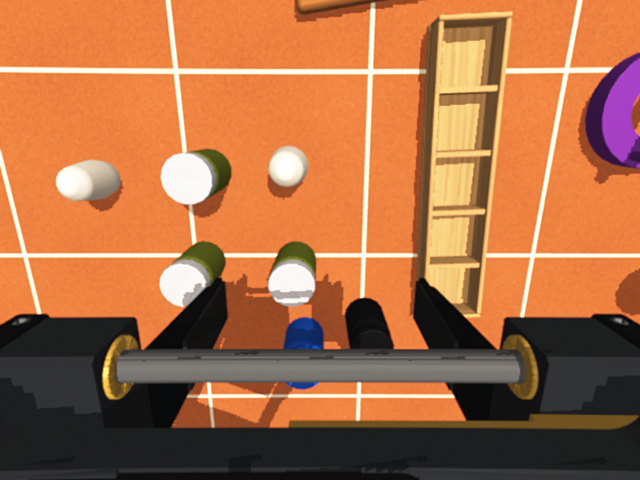

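Three white-capped green jars are visible at px (186,178), (183,283) and (291,284). The black and blue ones at (368,325) and (303,352) are look-alikes. The crate runs from px (475,15) to (450,310); I'll refit it without the finger pixels.

```bash
cat > crate.py <<'E'
from h import *
import sys
f=sys.argv[1]
im=cv2.imread(f"pics/{f}.png");d=np.load(f"pics/{f}.npy");C=cam("wrist",state());P=cloud(C,d);z=P[...,2]
hs=cv2.cvtColor(im,cv2.COLOR_BGR2HSV)
m=((d>0)&(z>31)&(z<40)&(P[...,1]<-240)&(P[...,1]>-360)&(P[...,0]>340)&(P[...,0]<700)&(hs[...,2]>70)&(hs[...,0]>8)).astype(np.uint8);m[325:]=0
k,l,st,_=cv2.connectedComponentsWithStats(m,connectivity=8);i=1+np.argmax(st[1:,4]);v,u=np.nonzero(l==i)
q=onz(C,np.c_[u,v],36.)
r=cv2.minAreaRect(q[:,:2].astype(np.float32));print("crate",r,st[i],"z",np.median(z[l==i]))
a=np.deg2rad(r[2]);a-= np.pi/2*round(a/(np.pi/2));ax=np.array([np.cos(a),np.sin(a)])
print("yaw",a,"cells",[(np.array(r[0])+ax*60.6*j).round(1).tolist() for j in range(-2,3)])
E
python3 crate.py w11
```

```text
crate ((518.6718139648438, -291.1455078125), (306.8022766113281, 67.48931884765625), 2.1268868446350098) [ 424   11   89  307 4472] z 35.023444347133506
yaw 0.03712117825623401 cells [[397.6, -295.6], [458.1, -293.4], [518.7, -291.1], [579.2, -288.9], [639.8, -286.6]]
```

arm_command(rows=[[[0.1,-0.27,0.1,0,0,0,0.5],[0.2,-0.54,0.25,0,0,0,0.5],[0.253,-0.816,0.4,0,0,0,0.5],[0.253,-0.816,0.667,0,0,0,0.5],[0.253,-0.816,0.667,0,0,0,0.5],[0.253,-0.816,0.667,0,0,0,0.5]]])

```text
t: 28.28
eef_pos: [527.2, -23.9, 162.5]
tcp_rot: [-3.141, 0.005, 0.004]
ft_force: [0.5, -1.0, -0.8]
opening: 0.754
grip_force: 0.0
```

```bash
cat > one.py <<'E'
from h import *
import sys
n,x,y=sys.argv[1],float(sys.argv[2]),float(sys.argv[3])
im,d,C=shot("wrist",n);P=cloud(C,d);s=state();print(s["eef_pos"].round(1),s["tcp_rot"].round(3),s["opening"])
z=P[...,2];sat=cv2.cvtColor(im,cv2.COLOR_RGB2HSV)[...,2]>100
m=((d>0)&(abs(z-78)<5)&(np.hypot(P[...,0]-x,P[...,1]-y)<60)&sat).astype(np.uint8);m=cv2.morphologyEx(m,cv2.MORPH_OPEN,np.ones((3,3)))
k,l,st,ce=cv2.connectedComponentsWithStats(m)
for i in range(1,k):
    if st[i,4]<200: continue
    c=max(cv2.findContours((l==i).astype(np.uint8),cv2.RETR_EXTERNAL,cv2.CHAIN_APPROX_NONE)[0],key=len)[:,0]
    Q=onz(C,c,78.)
    for _ in range(4):
        o,R=fitc(Q);e=abs(np.hypot(*(Q[:,:2]-o).T)-R);Q=Q[e<max(.8,np.percentile(e,90))]
    print("cap px",ce[i].round(),"xy",o.round(2),"R",R.round(2),"z",np.median(z[l==i]).round(1),len(Q))
E
python3 one.py w12 528 -26
```

```text
[528.  -25.1 164.4] [-3.141e+00  2.000e-03  3.000e-03] 0.7537840982508681
cap px [324. 251.] xy [529.39 -26.06] R 22.89 z 77.7 188
```

arm_command(rows=[[[0.006,0.002,0.2,0,0,0,0.5],[0.006,0.002,0.4,0,0,0,0.5],[0.006,0.002,0.55,0,0,0,0.5],[0.006,0.002,0.65,0,0,0,0.5],[0.006,0.002,0.695,0,0,0,0.5],[0.006,0.002,0.695,0,0,0,0.5],[0.006,0.002,0.695,0,0,0,-1],[0.006,0.002,0.695,0,0,0,-1],[0.006,0.002,0.695,0,0,0,-1],[0.006,0.002,0.695,0,0,0,-1]]])

```text
t: 29.17
eef_pos: [529.3, -26.7, 61.6]
tcp_rot: [3.141, -0.002, 0.0]
ft_force: [0.3, 0.5, -0.1]
opening: 0.521
grip_force: 0.0
```

arm_command(rows=[[[0,0,0,0,0,0,-1],[0,0,0,0,0,0,-1],[0,0,0,0,0,0,-1],[0,0,0,0,0,0,-1]]])

```text
t: 29.5
eef_pos: [529.3, -26.6, 61.4]
tcp_rot: [3.141, -0.001, 0.001]
ft_force: [-1.5, 0.6, 7.9]
opening: 0.502
grip_force: 30.0
```

arm_command(rows=[[[0,0,-0.05,0,0,0,-1],[0,0,-0.15,0,0,0,-1],[0,0,-0.3,0,0,0,-1],[0,0,-0.45,0,0,0,-1],[0,0,-0.6,0,0,0,-1],[0,0,-0.72,0,0,0,-1],[0,0,-0.8,0,0,0,-1]]])

```text
t: 30.08
eef_pos: [528.9, -26.5, 182.7]
tcp_rot: [3.141, -0.001, 0.0]
ft_force: [0.2, 0.5, -3.4]
opening: 0.502
grip_force: 30.0
```

arm_command(rows=[[[0.04,0.05,0,0,0,0,-1],[0.12,0.15,0,0,0,0,-1],[0.24,0.29,0,0,0,0,-1],[0.37,0.43,0,0,0,0,-1],[0.5,0.57,0,0,0,0,-1],[0.61,0.71,0,0,0,0,-1],[0.7,0.82,0,0,0,0,-1],[0.736,0.865,0,0,0,0,-1]]])

```text
t: 30.75
eef_pos: [640.5, -159.0, 179.0]
tcp_rot: [3.141, 0.001, -0.001]
ft_force: [-0.9, 0.2, -3.2]
opening: 0.501
grip_force: 30.0
```

arm_command(rows=[[[0,0.1,0,0,0,0,-1],[0,0.25,0,0,0,0,-1],[0,0.4,0,0,0,0,-1],[0,0.55,0,0,0,0,-1],[0,0.7,0,0,0,0,-1],[0,0.8,0,0,0,0,-1],[0,0.865,0,0,0,0,-1],[0,0.865,0,0,0,0,-1]]])

```text
t: 31.42
eef_pos: [638.8, -287.6, 180.1]
tcp_rot: [-3.142, 0.001, -0.001]
ft_force: [-0.1, 0.7, -3.3]
opening: 0.502
grip_force: 30.0
```

```bash
python3 st.py; python3 one.py w13 424 -65
python3 - <<'E'
from h import *
im=cv2.imread("pics/w13.png");cv2.imwrite("pics/w13c.png",im)
E
```

```text
{'t': 31.417, 'joints': [-0.517, 0.649, 1.41, -0.0, 1.083, 1.055], 'eef_pos': [638.823, -287.584, 180.134], 'tcp_rot': [-3.142, 0.001, -0.001], 'ft_force': [-0.085, 0.659, -3.292], 'moment': [0.048, 0.057, 0.033], 'opening': 0.502, 'grip_force': 29.996}
[ 639.  -286.3  180.2] [-3.141e+00  1.000e-03 -1.000e-03] 0.4989921727239453
```

View pics/w13.png

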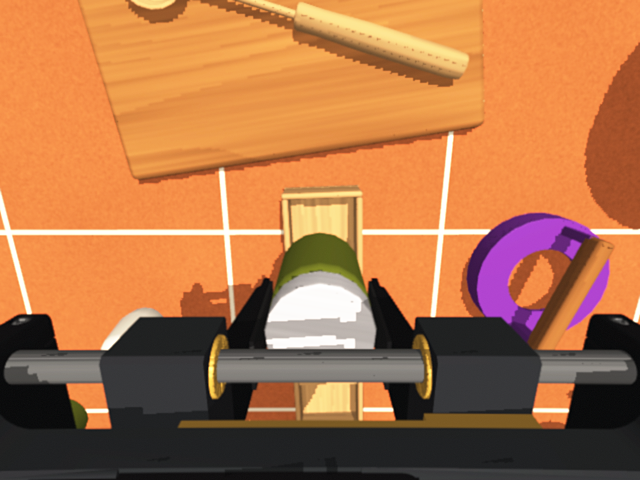

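The held jar is above the end cell. The crate's end spans px columns 283 to 361 and the jar is centred at about 320. I'll lower it in.

arm_command(rows=[[[0,0,0.15,0,0,0,-1],[0,0,0.3,0,0,0,-1],[0,0,0.43,0,0,0,-1],[0,0,0.54,0,0,0,-1],[0,0,0.62,0,0,0,-1],[0,0,0.67,0,0,0,-1],[0,0,0.7,0,0,0,-1],[0,0,0.72,0,0,0,-1],[0,0,0.735,0,0,0,-1],[0,0,0.745,0,0,0,-1]]])

```text
t: 32.3
eef_pos: [641.6, -285.8, 70.3]
tcp_rot: [3.139, -0.006, 0.002]
ft_force: [5.7, -3.2, 1.3]
opening: 0.502
grip_force: 30.0
```

```bash
python3 -c "
from h import *
C=cam('wrist',dict(eef_pos=np.array([639.,-286.8,180.2]),tcp_rot=[-3.1415,.001,-.001]));print(onz(C,[[283,192],[361,190]],36.))"; python3 st.py
```

```text
[[ 672.07690325 -256.21172645   36.        ]
 [ 673.65767322 -319.01291726   36.        ]]
{'t': 32.3, 'joints': [-0.513, 0.769, 1.492, 0.0, 0.874, 1.056], 'eef_pos': [641.596, -285.773, 70.344], 'tcp_rot': [3.139, -0.006, 0.002], 'ft_force': [5.748, -3.169, 1.264], 'moment': [-0.681, -1.274, -0.003], 'opening': 0.502, 'grip_force': 29.996}
```

arm_command(rows=[[[0,0,0,0,0,0,-1],[0,0,0,0,0,0,-1]]])

```text
t: 32.47
eef_pos: [641.5, -285.8, 70.1]
tcp_rot: [3.139, -0.005, 0.002]
ft_force: [8.0, -3.9, -2.1]
opening: 0.501
grip_force: 30.0
```

```bash
python3 st.py
```

```text
{'t': 32.467, 'joints': [-0.513, 0.769, 1.492, 0.0, 0.874, 1.056], 'eef_pos': [641.515, -285.772, 70.11], 'tcp_rot': [3.139, -0.005, 0.002], 'ft_force': [8.004, -3.877, -2.093], 'moment': [-0.854, -1.535, 0.039], 'opening': 0.501, 'grip_force': 29.994}
```

arm_command(rows=[[[0.008,0.004,0,0,0,0,-1],[0.017,0.008,0,0,0,0,-1],[0.017,0.008,0,0,0,0,-1]]])

```text
t: 32.72
eef_pos: [642.2, -286.2, 68.8]
tcp_rot: [-3.141, 0.0, 0.001]
ft_force: [1.9, 0.0, -3.0]
opening: 0.501
grip_force: 30.0
```

```bash
python3 st.py
```

```text
{'t': 32.717, 'joints': [-0.513, 0.774, 1.486, 0.0, 0.882, 1.056], 'eef_pos': [642.17, -286.225, 68.804], 'tcp_rot': [-3.141, 0.0, 0.001], 'ft_force': [1.94, 0.007, -2.96], 'moment': [0.229, -0.503, -0.033], 'opening': 0.501, 'grip_force': 29.994}
```

arm_command(rows=[[[0.006,0.002,0.006,0,0,0,-1],[0.006,0.002,0.012,0,0,0,-1],[0.006,0.002,0.017,0,0,0,-1],[0.006,0.002,0.017,0,0,0,-1]]])

```text
t: 33.05
eef_pos: [642.5, -287.3, 65.8]
tcp_rot: [-3.141, 0.001, 0.0]
ft_force: [-0.6, 0.1, -3.5]
opening: 0.501
grip_force: 30.0
```

```bash
python3 st.py
```

```text
{'t': 33.05, 'joints': [-0.514, 0.779, 1.484, -0.0, 0.879, 1.056], 'eef_pos': [642.53, -287.319, 65.81], 'tcp_rot': [-3.141, 0.001, 0.0], 'ft_force': [-0.553, 0.111, -3.515], 'moment': [0.066, -0.003, 0.026], 'opening': 0.501, 'grip_force': 29.993}
```

arm_command(rows=[[[0,0,0.007,0,0,0,-1],[0,0,0.013,0,0,0,-1]]])

```text
t: 33.22
eef_pos: [642.7, -287.5, 64.2]
tcp_rot: [-3.142, 0.0, 0.0]
ft_force: [-0.6, -0.3, -3.5]
opening: 0.503
grip_force: 30.0
```

arm_command(rows=[[[0,0,0.007,0,0,0,-1],[0,0,0.013,0,0,0,-1]]])

```text
t: 33.38
eef_pos: [642.8, -287.5, 62.2]
tcp_rot: [3.142, 0.0, 0.0]
ft_force: [0.8, 0.2, -4.0]
opening: 0.498
grip_force: 30.0
```

```bash
python3 one.py w14 642 -287
python3 - <<'E'
from h import *
d=np.load("pics/w14.npy");C=cam("wrist");P=cloud(C,d);z=P[...,2];im=cv2.imread("pics/w14.png")
m=(d>0)&(np.hypot(P[...,0]-642,P[...,1]+287)<26)&(z>60)&(im.min(2)>110);print(m.sum(),np.percentile(z[m],[5,25,50,75,95]))
cv2.imwrite("pics/w14c.png",im[120:480,80:560])
E
```

```text
[ 642.7 -287.5   62. ] [-3.141  0.     0.   ] 0.5062191120937992
cap px [320. 291.] xy [ 645.92 -286.83] R 20.72 z 79.1 151
7462 [75.86422595 83.28619154 84.2030627  85.0220108  87.24421668]
```

View pics/w14c.png

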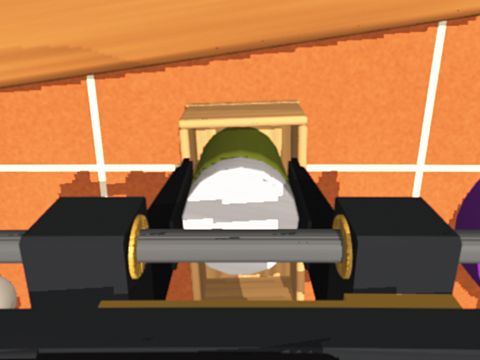

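The cap top is at z≈84, so the jar's underside is about 1 mm above the cell floor. It slid up roughly 4 mm in the grip when it brushed the divider. I'll lower the last bit and release.

arm_command(rows=[[[0,0,0.006,0,0,0,-1],[0,0,0.012,0,0,0,-1],[0,0,0.012,0,0,0,-1]]])

```text
t: 33.68
eef_pos: [642.9, -287.5, 61.3]
tcp_rot: [3.141, -0.0, 0.0]
ft_force: [-1.8, 0.8, 2.2]
opening: 0.504
grip_force: 30.0
```

```bash
python3 st.py
```

```text
{'t': 33.683, 'joints': [-0.514, 0.784, 1.486, -0.0, 0.87, 1.056], 'eef_pos': [642.928, -287.534, 61.327], 'tcp_rot': [3.141, -0.0, 0.0], 'ft_force': [-1.809, 0.847, 2.195], 'moment': [0.252, 0.454, 0.001], 'opening': 0.504, 'grip_force': 29.998}
```

arm_command(rows=[[[0,0,0,0,0,0,0.4],[0,0,0,0,0,0,0.4],[0,0,0,0,0,0,0.4],[0,0,0,0,0,0,0.4],[0,0,-0.15,0,0,0,0.4],[0,0,-0.35,0,0,0,0.4],[-0.2,0,-0.6,0,0,0,0.4],[-0.45,0,-0.85,0,0,0,0.4],[-0.6,0,-1,0,0,0,0.4],[-0.6,0,-1,0,0,0,0.4]]])

```text
t: 34.52
eef_pos: [550.8, -288.1, 215.6]
tcp_rot: [3.138, -0.004, -0.0]
ft_force: [0.7, -0.1, 0.3]
opening: 0.696
grip_force: 0.0
```

arm_command(rows=[[[-0.1,0,-0.2,0,0,0,1],[-0.2,0,-0.3,0,0,0,1],[-0.2,0,-0.3,0,0,0,1]]])

```text
t: 34.77
eef_pos: [522.1, -288.1, 259.1]
tcp_rot: [3.139, -0.004, -0.0]
ft_force: [-0.2, -0.4, 0.1]
opening: 0.853
grip_force: 0.0
```

```bash
python3 one.py w15 642 -287;  python3 crate.py w15
python3 - <<'E'
from h import *
d=np.load("pics/w15.npy");C=cam("wrist");P=cloud(C,d);z=P[...,2];im=cv2.imread("pics/w15.png")
# cell interiors from floor pixels (z 2..10) between the walls
m=((d>0)&(z>1)&(z<11)&(abs(P[...,1]+290)<40)&(P[...,0]>360)&(P[...,0]<680)&(im[...,2]>60)).astype(np.uint8)
t=((d>0)&(z>30)&(z<41)&(abs(P[...,1]+290)<45)&(P[...,0]>360)&(P[...,0]<690)&(im.max(2)>70))
q=P[t];print("wall tops x extent",np.percentile(q[:,0],[.5,99.5]),"y",np.percentile(q[:,1],[.5,99.5]))
h,e=np.histogram(q[abs(q[:,1]+289)<20][:,0],bins=np.arange(380,690,2.5));print([(x,n) for x,n in zip(e,h) if n>25])
cv2.imwrite("pics/w15c.png",im[0:330])
E
```

```text
[ 522.7 -287.9  257.1] [ 3.14e+00 -3.00e-03 -0.00e+00] 0.9003154483984335
crate ((532.0082397460938, -292.15765380859375), (278.895263671875, 66.35234832763672), 1.938810110092163) [ 284   52   74  273 3056] z 33.46218371092928
yaw 0.03383861999206199 cells [[410.9, -296.3], [471.4, -294.2], [532.0, -292.2], [592.6, -290.1], [653.1, -288.1]]
wall tops x extent [365.21766184 671.8118309 ] y [-329.72350275 -255.17163228]
[(np.float64(665.0), np.int64(28)), (np.float64(667.5), np.int64(149)), (np.float64(670.0), np.int64(95))]
```

View pics/w15c.png

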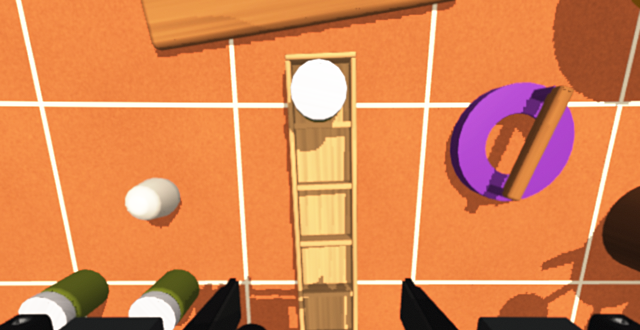

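The jar stands in the end cell at px (319,90). The empty cells below it are separated by dividers at rows of about 124, 187 and 242. I'll measure those dividers now the arm is still.

```bash
python3 one.py w16 642 -287; python3 one.py w17 424 -65
python3 - <<'E'
from h import *
d=np.load("pics/w17.npy");C=cam("wrist");P=cloud(C,d);z=P[...,2];im=cv2.imread("pics/w17.png")
for c in range(310,336,8):
    q=P[:320,c];k=(d[:320,c]>0)&(q[:,2]>22)&(q[:,2]<42)
    lab=np.split(np.nonzero(k)[0],np.nonzero(np.diff(np.nonzero(k)[0])>3)[0]+1)
    print(c,[(int(g[0]),int(g[-1]),onz(C,[[c,g.min()]],36.)[0,:2].round(1).tolist(),onz(C,[[c,g.max()]],36.)[0,0].round(1)) for g in lab if len(g)])
for r in range(130,300,30):
    q=P[r];k=np.nonzero((d[r]>0)&(q[:,2]>31)&(q[:,2]<41)&(np.arange(640)>260)&(np.arange(640)<380))[0]
    if len(k): print(r,k.min(),k.max(),onz(C,[[k.min(),r],[k.max(),r]],36.)[:,:2].round(1).tolist())
E
```

```text
[ 523.  -287.7  255.7] [ 3.141e+00 -1.000e-03 -0.000e+00] 0.9389899392306147
[ 523.1 -287.5  254.8] [-3.141  0.     0.   ] 0.9677976237987456
cap px [ 48. 307.] xy [435.47 -19.88] R 13.33 z 77.5 55
cap px [146. 314.] xy [ 426.65 -114.43] R 17.26 z 77.9 76
310 [(53, 60, [670.4, -277.5], np.float64(664.7)), (124, 128, [609.4, -277.0], np.float64(605.7)), (185, 190, [551.1, -276.6], np.float64(546.1)), (241, 246, [492.4, -276.1], np.float64(486.9)), (292, 298, [433.9, -275.7], np.float64(426.7))]
318 [(53, 58, [670.4, -284.8], np.float64(666.3)), (121, 128, [612.1, -284.7], np.float64(605.7)), (185, 190, [551.1, -284.6], np.float64(546.1)), (240, 246, [493.5, -284.6], np.float64(486.9)), (291, 298, [435.1, -284.5], np.float64(426.7))]
326 [(53, 59, [670.4, -292.0], np.float64(665.5)), (122, 128, [611.2, -292.3], np.float64(605.7)), (184, 189, [552.1, -292.6], np.float64(547.1)), (240, 246, [493.5, -293.0], np.float64(486.9)), (292, 297, [433.9, -293.3], np.float64(427.9))]
334 [(52, 59, [671.2, -299.2], np.float64(665.5)), (122, 127, [611.2, -300.0], np.float64(606.6)), (184, 189, [552.2, -300.7], np.float64(547.1)), (239, 246, [494.6, -301.3], np.float64(486.9)), (291, 297, [435.1, -302.0], np.float64(427.9))]
130 289 357 [[603.9, -256.8], [603.9, -322.2]]
160 291 357 [[575.7, -258.1], [575.7, -323.0]]
190 294 358 [[546.1, -260.4], [546.1, -324.9]]
220 295 358 [[515.0, -260.8], [515.1, -325.9]]
250 297 358 [[482.4, -262.3], [482.5, -326.9]]
280 299 358 [[448.1, -263.9], [448.2, -327.9]]
```

Run:
```python
from h import *
d=np.load("pics/w17.npy");C=cam("wrist");P=cloud(C,d);z=P[...,2];im=cv2.imread("pics/w17.png")
m=((d>0)&(z>76)&(z<90)&(np.hypot(P[...,0]-640,P[...,1]+287)<40)).astype(np.uint8)
c=max(cv2.findContours(m,cv2.RETR_EXTERNAL,cv2.CHAIN_APPROX_NONE)[0],key=len)[:,0]
print("z",np.median(z[m>0]),fitc(onz(C,c,83.)))
```

```text
z 81.47547453728106 (array([ 635.107348  , -285.96518327]), np.float64(22.796757673359576))
```

arm_command(rows=[[[-0.658,-0.933,0,0,0,0,0.5],[-0.658,-0.933,0,0,0,0,0.5],[-0.658,-0.933,0,0,0,0,0.5],[-0.658,-0.933,0,0,0,0,0.5],[-0.658,-0.933,0,0,0,0,0.5],[-0.658,-0.933,0,0,0,0,0.5]]])

```text
t: 35.42
eef_pos: [423.6, -146.0, 255.0]
tcp_rot: [-3.141, 0.001, 0.003]
ft_force: [-0.5, -1.3, 0.5]
opening: 0.752
grip_force: 0.0
```

arm_command(rows=[[[0,-0.1,0.15,0,0,0,0.5],[0,-0.19,0.3,0,0,0,0.5],[0,-0.19,0.45,0,0,0,0.5],[0,-0.19,0.55,0,0,0,0.5],[0,-0.19,0.6,0,0,0,0.5],[0,-0.19,0.6,0,0,0,0.5],[0,-0.19,0.6,0,0,0,0.5],[0,-0.19,0.6,0,0,0,0.5]]])

```text
t: 36.08
eef_pos: [424.8, -119.6, 166.0]
tcp_rot: [3.141, -0.001, 0.0]
ft_force: [-0.1, 0.2, 0.6]
opening: 0.749
grip_force: 0.0
```

```bash
python3 one.py w18 424 -119; python3 one.py w19 424 -11
```

```text
[ 424.7 -119.6  166.2] [ 3.141e+00 -1.000e-03  0.000e+00] 0.748031867108633
cap px [321. 254.] xy [ 424.2  -119.39] R 22.89 z 77.7 182
[ 424.6 -119.5  166.3] [ 3.141e+00 -1.000e-03  0.000e+00] 0.7470961422455596
cap px [165. 253.] xy [424.17 -12.56] R 23.01 z 77.7 189
```

arm_command(rows=[[[-0.003,-0.003,0.2,0,0,0,0.5],[-0.003,-0.003,0.4,0,0,0,0.5],[-0.003,-0.003,0.56,0,0,0,0.5],[-0.003,-0.003,0.66,0,0,0,0.5],[-0.003,-0.003,0.708,0,0,0,0.5],[-0.003,-0.003,0.708,0,0,0,0.5],[-0.003,-0.003,0.708,0,0,0,0.5],[-0.003,-0.003,0.708,0,0,0,-1],[-0.003,-0.003,0.708,0,0,0,-1],[-0.003,-0.003,0.708,0,0,0,-1]]])

```text
t: 37.02
eef_pos: [424.0, -118.8, 60.2]
tcp_rot: [3.141, -0.002, 0.0]
ft_force: [-0.6, 0.3, 0.5]
opening: 0.592
grip_force: 0.0
```

arm_command(rows=[[[0,0,0,0,0,0,-1],[0,0,0,0,0,0,-1],[0,0,0,0,0,0,-1],[0,0,0,0,0,0,-1],[0,0,0,0,0,0,-1]]])

```text
t: 37.43
eef_pos: [424.0, -118.8, 59.8]
tcp_rot: [3.141, -0.001, 0.0]
ft_force: [-0.5, -0.4, 7.8]
opening: 0.5
grip_force: 30.0
```

```bash
python3 st.py
```

```text
{'t': 37.433, 'joints': [-0.423, 0.531, 2.166, -0.0, 0.443, 1.147], 'eef_pos': [423.95, -118.827, 59.834], 'tcp_rot': [3.141, -0.001, 0.0], 'ft_force': [-0.492, -0.357, 7.847], 'moment': [0.068, 0.082, 0.008], 'opening': 0.5, 'grip_force': 29.998}
```

arm_command(rows=[[[0,0,-0.05,0,0,0,-1],[0,0,-0.15,0,0,0,-1],[0,0,-0.3,0,0,0,-1],[0,0,-0.45,0,0,0,-1],[0,0,-0.58,0,0,0,-1],[0,0,-0.68,0,0,0,-1],[0,0,-0.733,0,0,0,-1]]])

```text
t: 38.02
eef_pos: [423.8, -118.7, 171.2]
tcp_rot: [3.141, -0.002, 0.0]
ft_force: [-0.5, -0.5, -2.2]
opening: 0.5
grip_force: 30.0
```

arm_command(rows=[[[0.05,0.05,0,0,0,0,-1],[0.15,0.15,0,0,0,0,-1],[0.29,0.26,0,0,0,0,-1],[0.42,0.38,0,0,0,0,-1],[0.53,0.48,0,0,0,0,-1],[0.6,0.55,0,0,0,0,-1],[0.639,0.578,0,0,0,0,-1]]])

```text
t: 38.6
eef_pos: [520.7, -207.0, 167.8]
tcp_rot: [-3.141, 0.001, -0.0]
ft_force: [-0.9, -0.4, -2.5]
opening: 0.499
grip_force: 30.0
```

arm_command(rows=[[[0,0.1,0,0,0,0,-1],[0,0.24,0,0,0,0,-1],[0,0.38,0,0,0,0,-1],[0,0.48,0,0,0,0,-1],[0,0.55,0,0,0,0,-1],[0,0.578,0,0,0,0,-1],[0,0.578,0,0,0,0,-1],[0,0.578,0,0,0,0,-1]]])

```text
t: 39.27
eef_pos: [519.4, -291.6, 169.1]
tcp_rot: [-3.141, 0.0, 0.0]
ft_force: [-0.4, -0.3, -2.9]
opening: 0.499
grip_force: 30.0
```

```bash
python3 st.py
python3 - <<'E'
from h import *
im,d,C=shot("wrist","w20");P=cloud(C,d);z=P[...,2]
for c in (304,312,320,328,336):
    q=P[:320,c];k=np.nonzero((d[:320,c]>0)&(q[:,2]>22)&(q[:,2]<42))[0]
    lab=np.split(k,np.nonzero(np.diff(k)>3)[0]+1)
    print(c,[(int(g[0]),int(g[-1]),onz(C,[[c,(g.min()+g.max())/2]],36.)[0,:2].round(1).tolist()) for g in lab if len(g)])
for r in range(40,240,30):
    q=P[r];k=np.nonzero((d[r]>0)&(q[:,2]>31)&(q[:,2]<41)&(abs(np.arange(640)-320)<70))[0]
    if len(k): print(r,k.min(),k.max(),onz(C,[[k.min(),r],[k.max(),r]],36.)[:,:2].round(1).tolist())
m=((d>0)&(z>120)&(z<200)&(np.hypot(P[...,0]-519,P[...,1]+292)<40)&(im.min(2)>110)).astype(np.uint8);print("cap z",np.median(z[m>0]))
c=max(cv2.findContours(m,cv2.RETR_EXTERNAL,cv2.CHAIN_APPROX_NONE)[0],key=len)[:,0];Q=onz(C,c,float(np.median(z[m>0])))
print("cap",Q.min(0),Q.max(0))
E
```

```text
{'t': 39.267, 'joints': [-0.622, 0.52, 1.703, 0.0, 0.919, 0.948], 'eef_pos': [519.358, -291.56, 169.141], 'tcp_rot': [-3.141, 0.0, 0.0], 'ft_force': [-0.422, -0.285, -2.873], 'moment': [0.051, 0.006, -0.033], 'opening': 0.499, 'grip_force': 29.993}
304 [(21, 23, [670.2, -279.8]), (115, 121, [608.6, -279.0]), (195, 202, [549.2, -278.2])]
312 [(20, 22, [670.8, -285.2]), (113, 121, [609.3, -284.8]), (194, 202, [549.6, -284.5])]
320 [(20, 23, [670.5, -290.6]), (113, 121, [609.3, -290.7]), (195, 201, [549.6, -290.7])]
328 [(20, 25, [669.9, -296.1]), (110, 110, [614.1, -296.5]), (114, 120, [609.3, -296.5]), (194, 201, [550.0, -297.0])]
336 [(19, 32, [668.1, -301.5]), (114, 120, [609.3, -302.4]), (194, 201, [550.0, -303.2])]
40 269 364 [[659.3, -255.5], [659.4, -321.0]]
70 271 364 [[640.5, -256.1], [640.6, -321.7]]
100 273 364 [[620.8, -256.8], [620.9, -322.4]]
130 275 364 [[600.2, -257.5], [600.3, -323.2]]
160 277 364 [[578.6, -258.2], [578.6, -324.0]]
190 279 364 [[555.8, -259.0], [555.9, -324.8]]
220 282 364 [[532.0, -260.6], [532.0, -325.6]]
cap z 186.79506383962797
cap [ 513.90961166 -313.56514735  186.79506384] [ 547.29828548 -267.79981261  186.79506384]
```

Run:
```python
from h import *
d=np.load("pics/w20.npy");C=cam("wrist");P=cloud(C,d);z=P[...,2];im=cv2.imread("pics/w20.png")
m=(d>0)&(np.hypot(P[...,0]-519,P[...,1]+292)<45)&(im.min(2)>100)
h,e=np.histogram(z[m],bins=np.arange(150,200,2));print(list(zip(e.astype(int).tolist(),h.tolist())))
t=m&(abs(z-187)<2.5);print("top face n",t.sum(),P[t].min(0),P[t].max(0))
for y in(-305,-298,-291.6,-285,-278):
    s=t&(abs(P[...,1]-y)<1.5)
    if s.any(): print(y,P[s][:,0].max().round(1),P[s][:,0].min().round(1))
# green flank: nearest column of jar side facing camera
hs=cv2.cvtColor(im,cv2.COLOR_BGR2HSV);g=(d>0)&(abs(hs[...,0].astype(int)-40)<15)&(hs[...,1]>100)&(z>100)&(z<180)&(np.hypot(P[...,0]-519,P[...,1]+292)<45)
for a in range(100,176,12):
    s=g&(abs(z-a)<4)
    if s.sum()>10: print("flank z",a,"xmax",np.percentile(P[s][:,0],98).round(1),"y",P[s][:,1].min().round(1),P[s][:,1].max().round(1))
```

```text
[(150, 0), (152, 0), (154, 0), (156, 0), (158, 0), (160, 0), (162, 0), (164, 0), (166, 0), (168, 9), (170, 3), (172, 62), (174, 139), (176, 144), (178, 161), (180, 173), (182, 163), (184, 451), (186, 5391), (188, 310), (190, 0), (192, 0), (194, 0), (196, 0)]
top face n 6108 [ 496.13825224 -324.00384619  184.51070723] [ 542.69826839 -267.48118336  189.26852919]
-305 538.6 513.9
-298 541.6 513.7
-291.6 542.7 496.1
-285 542.2 513.5
-278 539.5 513.4
flank z 112 xmax 542.5 y -308.7 -269.4
flank z 124 xmax 542.6 y -311.2 -268.9
flank z 136 xmax 542.7 y -311.4 -269.5
flank z 148 xmax 542.7 y -314.6 -269.4
flank z 160 xmax 542.7 y -314.5 -266.5
flank z 172 xmax 541.7 y -309.5 -272.7
```

arm_command(rows=[[[0.005,0.015,0.1,0,0,0,-1],[0.005,0.015,0.2,0,0,0,-1],[0.005,0.015,0.3,0,0,0,-1],[0.005,0.015,0.38,0,0,0,-1],[0.005,0.015,0.44,0,0,0,-1],[0.005,0.015,0.48,0,0,0,-1],[0.005,0.015,0.51,0,0,0,-1],[0.005,0.015,0.527,0,0,0,-1],[0.005,0.015,0.527,0,0,0,-1]]])

```text
t: 40.07
eef_pos: [520.4, -294.2, 90.2]
tcp_rot: [3.142, 0.0, 0.001]
ft_force: [0.7, -0.0, -2.7]
opening: 0.502
grip_force: 30.0
```

```bash
python3 st.py
```

```text
{'t': 40.067, 'joints': [-0.625, 0.626, 1.761, -0.0, 0.755, 0.945], 'eef_pos': [520.363, -294.163, 90.164], 'tcp_rot': [3.142, 0.0, 0.001], 'ft_force': [0.69, -0.033, -2.727], 'moment': [0.019, 0.026, -0.072], 'opening': 0.502, 'grip_force': 29.993}
```

Free of contact inside the cell, so I carry on down.

arm_command(rows=[[[0,0,0.04,0,0,0,-1],[0,0,0.08,0,0,0,-1],[0,0,0.11,0,0,0,-1],[0,0,0.135,0,0,0,-1],[0,0,0.15,0,0,0,-1],[0,0,0.16,0,0,0,-1],[0,0,0.166,0,0,0,-1]]])

```text
t: 40.65
eef_pos: [520.3, -294.3, 65.1]
tcp_rot: [3.142, 0.0, 0.0]
ft_force: [-0.2, -0.4, -3.0]
opening: 0.503
grip_force: 30.0
```

arm_command(rows=[[[0,0,0.004,0,0,0,-1],[0,0,0.007,0,0,0,-1]]])

```text
t: 40.82
eef_pos: [520.4, -294.3, 64.9]
tcp_rot: [3.141, -0.0, 0.0]
ft_force: [-2.9, 0.3, 8.0]
opening: 0.502
grip_force: 30.0
```

arm_command(rows=[[[0,0,0,0,0,0,0.4],[0,0,0,0,0,0,0.4],[0,0,0,0,0,0,0.4],[0,0,0,0,0,0,0.4],[0,0,-0.15,0,0,0,0.4],[0,0,-0.35,0,0,0,0.4],[0,0,-0.6,0,0,0,0.4],[0,0,-0.85,0,0,0,0.4],[0,0,-0.85,0,0,0,0.4]]])

```text
t: 41.57
eef_pos: [522.3, -295.6, 198.7]
tcp_rot: [3.136, -0.008, 0.001]
ft_force: [0.2, -0.6, 0.2]
opening: 0.699
grip_force: 0.0
```

arm_command(rows=[[[-0.64,-0.94,0,0,0,0,0.5],[-0.64,-0.94,0,0,0,0,0.5],[-0.64,-0.94,0,0,0,0,0.5],[-0.64,-0.94,0,0,0,0,0.5],[-0.64,-0.94,0,0,0,0,0.5],[-0.64,-0.94,0,0,0,0,0.5]]])

```text
t: 42.07
eef_pos: [423.4, -151.8, 192.3]
tcp_rot: [3.141, -0.0, 0.002]
ft_force: [0.3, -0.3, 0.7]
opening: 0.75
grip_force: 0.0
```

arm_command(rows=[[[0,-0.3,0,0,0,0,0.5],[0,-0.6,0.05,0,0,0,0.5],[0,-0.8,0.1,0,0,0,0.5],[0,-0.94,0.19,0,0,0,0.5],[0,-0.94,0.19,0,0,0,0.5],[0,-0.94,0.19,0,0,0,0.5],[0,-0.94,0.19,0,0,0,0.5],[0,-0.94,0.19,0,0,0,0.5]]])

```text
t: 42.73
eef_pos: [425.0, -13.4, 163.6]
tcp_rot: [3.141, -0.001, -0.001]
ft_force: [0.8, -0.1, -0.7]
opening: 0.749
grip_force: 0.0
```

```bash
python3 one.py w21 424 -12
```

```text
[424.8 -13.4 163.6] [ 3.141e+00 -1.000e-03 -1.000e-03] 0.7495256954527358
cap px [318. 255.] xy [424.21 -11.65] R 22.86 z 77.7 188
```

arm_command(rows=[[[-0.004,-0.015,0.2,0,0,0,0.5],[-0.004,-0.015,0.4,0,0,0,0.5],[-0.004,-0.015,0.54,0,0,0,0.5],[-0.004,-0.015,0.64,0,0,0,0.5],[-0.004,-0.015,0.69,0,0,0,0.5],[-0.004,-0.015,0.69,0,0,0,0.5],[-0.004,-0.015,0.69,0,0,0,0.5],[-0.004,-0.015,0.69,0,0,0,-1],[-0.004,-0.015,0.69,0,0,0,-1],[-0.004,-0.015,0.69,0,0,0,-1]]])

```text
t: 43.62
eef_pos: [424.0, -10.2, 60.6]
tcp_rot: [3.141, -0.002, 0.0]
ft_force: [-0.5, 0.3, -0.2]
opening: 0.594
grip_force: 0.0
```

arm_command(rows=[[[0,0,0,0,0,0,-1],[0,0,0,0,0,0,-1],[0,0,0,0,0,0,-1],[0,0,0,0,0,0,-1],[0,0,0,0,0,0,-1]]])

```text
t: 44.03
eef_pos: [424.0, -10.2, 60.3]
tcp_rot: [3.141, -0.001, 0.0]
ft_force: [-0.1, -2.0, 8.0]
opening: 0.5
grip_force: 30.0
```

```bash
python3 st.py
```

```text
{'t': 44.033, 'joints': [-0.18, 0.519, 2.204, -0.0, 0.418, 1.391], 'eef_pos': [423.994, -10.194, 60.305], 'tcp_rot': [3.141, -0.001, 0.0], 'ft_force': [-0.08, -1.959, 7.981], 'moment': [-0.198, 0.126, 0.01], 'opening': 0.5, 'grip_force': 29.999}
```

arm_command(rows=[[[0,0,-0.05,0,0,0,-1],[0,0,-0.15,0,0,0,-1],[0,0,-0.3,0,0,0,-1],[0,0,-0.45,0,0,0,-1],[0,0,-0.58,0,0,0,-1],[0,0,-0.68,0,0,0,-1],[0,0,-0.733,0,0,0,-1]]])

```text
t: 44.62
eef_pos: [423.7, -10.0, 171.6]
tcp_rot: [3.141, -0.002, 0.001]
ft_force: [0.2, 0.8, -3.6]
opening: 0.499
grip_force: 30.0
```

arm_command(rows=[[[0.02,0.06,0,0,0,0,-1],[0.05,0.16,0,0,0,0,-1],[0.09,0.3,0,0,0,0,-1],[0.13,0.46,0,0,0,0,-1],[0.17,0.62,0,0,0,0,-1],[0.2,0.77,0,0,0,0,-1],[0.23,0.88,0,0,0,0,-1],[0.239,0.954,0,0,0,0,-1]]])

```text
t: 45.28
eef_pos: [459.6, -155.2, 168.6]
tcp_rot: [-3.141, 0.001, -0.001]
ft_force: [-0.6, -0.2, -3.1]
opening: 0.501
grip_force: 30.0
```

arm_command(rows=[[[0,0.12,0,0,0,0,-1],[0,0.27,0,0,0,0,-1],[0,0.43,0,0,0,0,-1],[0,0.6,0,0,0,0,-1],[0,0.75,0,0,0,0,-1],[0,0.87,0,0,0,0,-1],[0,0.954,0,0,0,0,-1],[0,0.954,0,0,0,0,-1],[0,0.954,0,0,0,0,-1]]])

```text
t: 46.03
eef_pos: [459.1, -296.1, 169.0]
tcp_rot: [-3.141, 0.001, -0.0]
ft_force: [-0.5, 0.6, -3.4]
opening: 0.498
grip_force: 30.0
```

```bash
python3 st.py
cat > hov.py <<'E'
from h import *
import sys
im,d,C=shot("wrist",sys.argv[1]);P=cloud(C,d);z=P[...,2];im=im[...,::-1];X,Y,Z=state()["eef_pos"]
for c in (312,320,328):
    q=P[:320,c];k=np.nonzero((d[:320,c]>0)&(q[:,2]>22)&(q[:,2]<42))[0]
    lab=np.split(k,np.nonzero(np.diff(k)>3)[0]+1)
    print(c,[(int(g[0]),int(g[-1]),onz(C,[[c,(g.min()+g.max())/2]],36.)[0,:2].round(1).tolist()) for g in lab if len(g)>3])
for r in range(130,240,15):
    q=P[r];k=np.nonzero((d[r]>0)&(q[:,2]>31)&(q[:,2]<41)&(abs(np.arange(640)-320)<70))[0]
    if len(k): p=onz(C,[[k.min(),r],[k.max(),r]],36.)[:,:2];print(r,p[0].round(1),p.mean(0).round(1),(p[0,1]-p[1,1]).round(1))
t=(d>0)&(np.hypot(P[...,0]-X,P[...,1]-Y)<45)&(im.min(2)>100)&(abs(z-Z-18)<3)
for o in(6,10,14):
    print(o,[P[t&(abs(P[...,1]-Y-s*o)<1.5)][:,0].max().round(1) for s in(-1,1)])
hs=cv2.cvtColor(np.ascontiguousarray(im),cv2.COLOR_BGR2HSV);g=(d>0)&(abs(hs[...,0].astype(int)-40)<15)&(hs[...,1]>100)&(z>100)&(z<180)&(np.hypot(P[...,0]-X,P[...,1]-Y)<45)
print("flank",[(a,np.percentile(P[g&(abs(z-a)<4)][:,0],98).round(1)) for a in(Z-50,Z-35,Z-20) if (g&(abs(z-a)<4)).sum()>10])
E
python3 hov.py w22
```

```text
{'t': 46.033, 'joints': [-0.694, 0.458, 1.824, 0.0, 0.861, 0.877], 'eef_pos': [459.101, -296.134, 169.022], 'tcp_rot': [-3.141, 0.001, -0.0], 'ft_force': [-0.531, 0.6, -3.432], 'moment': [0.034, -0.0, -0.013], 'opening': 0.498, 'grip_force': 29.992}
312 [(16, 33, [608.3, -289.8]), (115, 121, [548.3, -289.4])]
320 [(13, 33, [609.2, -295.2]), (114, 121, [548.6, -295.2])]
328 [(9, 15, [615.7, -300.6]), (21, 33, [606.8, -300.7]), (114, 120, [549.0, -301.1])]
130 [ 539.9 -259.8] [ 539.9 -292.3] 64.9
145 [ 529.2 -260.1] [ 529.2 -292.6] 65.0
160 [ 518.2 -260.5] [ 518.2 -293.3] 65.7
175 [ 507.  -260.8] [ 507.  -293.7] 65.8
190 [ 495.5 -261.2] [ 495.5 -294.1] 65.8
205 [ 483.7 -261.5] [ 483.8 -294.4] 65.8
220 [ 471.7 -262.7] [ 471.7 -295.2] 65.0
235 [ 459.3 -263.1] [ 459.3 -295.6] 65.0
6 [np.float64(481.9), np.float64(481.8)]
10 [np.float64(480.3), np.float64(480.1)]
14 [np.float64(477.8), np.float64(478.4)]
flank [(np.float64(119.17766106393313), np.float64(482.3)), (np.float64(134.17766106393313), np.float64(482.5)), (np.float64(149.17766106393313), np.float64(482.4))]
```

arm_command(rows=[[[0,0,0.1,0,0,0,-1],[0,0,0.2,0,0,0,-1],[0,0,0.3,0,0,0,-1],[0,0,0.38,0,0,0,-1],[0,0,0.44,0,0,0,-1],[0,0,0.48,0,0,0,-1],[0,0,0.51,0,0,0,-1],[0,0,0.527,0,0,0,-1],[0,0,0.527,0,0,0,-1]]])

```text
t: 46.83
eef_pos: [459.6, -296.1, 90.6]
tcp_rot: [-3.142, 0.0, 0.001]
ft_force: [0.6, -0.2, -3.7]
opening: 0.5
grip_force: 30.0
```

```bash
python3 st.py
```

```text
{'t': 46.833, 'joints': [-0.693, 0.572, 1.889, -0.0, 0.681, 0.877], 'eef_pos': [459.606, -296.118, 90.593], 'tcp_rot': [-3.142, 0.0, 0.001], 'ft_force': [0.623, -0.239, -3.677], 'moment': [-0.018, 0.044, -0.012], 'opening': 0.5, 'grip_force': 29.991}
```

arm_command(rows=[[[0,0,0.04,0,0,0,-1],[0,0,0.08,0,0,0,-1],[0,0,0.11,0,0,0,-1],[0,0,0.135,0,0,0,-1],[0,0,0.15,0,0,0,-1],[0,0,0.158,0,0,0,-1],[0,0,0.164,0,0,0,-1]]])

```text
t: 47.42
eef_pos: [459.6, -296.3, 65.9]
tcp_rot: [3.142, 0.0, 0.0]
ft_force: [0.2, -0.4, -3.6]
opening: 0.504
grip_force: 30.0
```

arm_command(rows=[[[0,0,0.004,0,0,0,-1],[0,0,0.008,0,0,0,-1]]])

```text
t: 47.58
eef_pos: [459.7, -296.3, 65.3]
tcp_rot: [3.141, -0.0, 0.0]
ft_force: [-2.4, 1.8, 9.2]
opening: 0.499
grip_force: 30.0
```

arm_command(rows=[[[0,0,0,0,0,0,0.4],[0,0,0,0,0,0,0.4],[0,0,0,0,0,0,0.4],[0,0,0,0,0,0,0.4],[0,0,-0.15,0,0,0,0.4],[0,0,-0.35,0,0,0,0.4],[0,0,-0.6,0,0,0,0.4],[0,0,-0.85,0,0,0,0.4],[0,0,-1,0,0,0,0.4],[0,0,-1,0,0,0,0.4]]])

```text
t: 48.42
eef_pos: [460.8, -297.2, 219.8]
tcp_rot: [3.136, -0.006, 0.001]
ft_force: [-0.9, -0.4, 0.2]
opening: 0.699
grip_force: 0.0
```

arm_command(rows=[[[-0.5,1,-0.3,0,0,0,1],[-0.5,1,-0.3,0,0,0,1],[-0.5,1,-0.3,0,0,0,1],[-0.5,1,-0.3,0,0,0,1],[-0.5,1,-0.3,0,0,0,1],[-0.5,1,-0.3,0,0,0,1]]])

```text
t: 48.92
eef_pos: [383.3, -448.3, 259.5]
tcp_rot: [3.141, -0.0, -0.003]
ft_force: [0.6, 0.3, 0.1]
opening: 0.996
grip_force: 0.0
```

arm_command(rows=[[[-0.5,0.8,0,0,0,0,1],[-0.5,0.8,0,0,0,0,1],[-0.5,0.8,0,0,0,0,1],[-0.5,0.8,0,0,0,0,1],[-0.5,0.8,0,0,0,0,1],[-0.5,0.8,0,0,0,0,1]]])

```text
t: 49.42
eef_pos: [310.0, -565.4, 258.7]
tcp_rot: [-3.14, 0.0, -0.0]
ft_force: [0.5, 0.9, -0.0]
opening: 1.001
grip_force: 0.0
```

Run:
```python
from h import *
im,d,C=shot("top","t2");a,ds,S=shot("scene","s2");P=cloud(C,d);H=P[...,2]
cv2.imwrite("pics/fin.png",np.vstack([cv2.resize(im[120:330,130:480],(800,300))[:,:,::-1],cv2.resize(a[190:390,80:560],(800,300))[:,:,::-1]]))
m=((H>60)&(H<92)&(d>0)&(P[...,0]>330)&(P[...,0]<680)&(P[...,1]<150)&(P[...,1]>-400)).astype(np.uint8)
k,l,st,ce=cv2.connectedComponentsWithStats(m)
for i in range(1,k):
    if st[i,4]>60: c=P[l==i];print(ce[i].round(),st[i,4],np.median(c,0).round(1))
k=(abs(H-106)<4)&(np.hypot(P[...,0]-616,P[...,1]-286)<58)&(d>0);print("flange z",np.median(H[k]),k.sum())
print(state()["eef_pos"])
```

```text
[426. 170.] 364 [ 640.  -284.2   83.6]
[354. 217.] 104 [ 535.2 -116.2   64.6]
[432. 222.] 369 [ 517.9 -292.3   83.6]
[267. 225.] 103 [519.9  90.5  64.4]
[434. 248.] 371 [ 457.9 -294.3   83.7]
[395. 296.] 341 [ 350.8 -202.3   78.6]
[363. 302.] 109 [ 336.2 -129.1   79.1]
flange z 106.76018987880559 1305
[ 310.84871501 -564.66464174  259.51296839]
```

View pics/fin.png

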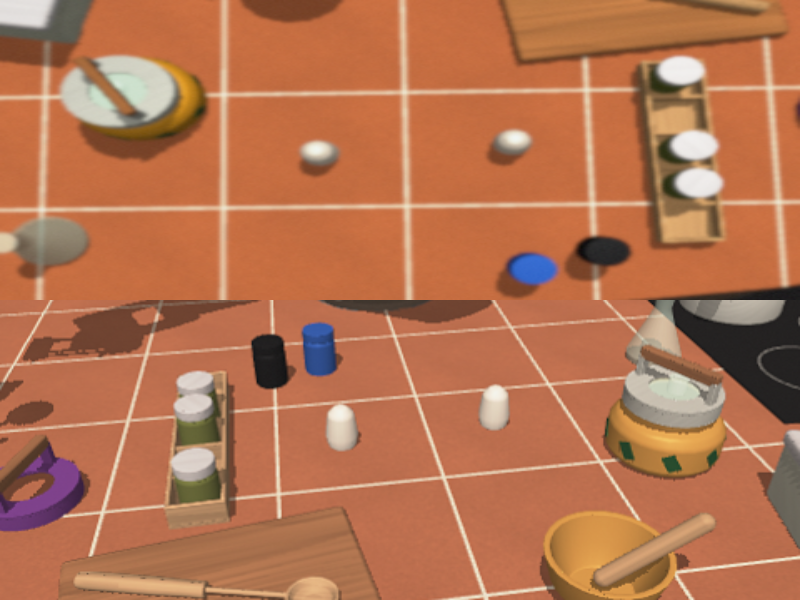

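The final check shows all three jars upright in separate cells with caps at z≈83.6, and the ring on the crock with its flange at 106.5±0.5. The shakers and the cruet are where they stood. I'll hand it in.

```bash
python3 -c "
from cell import *
print(job_done())"
```

```text
the job is handed in; nothing more can be done
None
```

I handed the job in: the lid is seated knob up, the clamp ring is screwed down snug (about 1.4 N m), the three jars present stand upright in separate crate cells, and the shakers and cruet were left where they stood.

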